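# Show the sample ball to the lens

### The arm

A 6-joint arm with a two-finger parallel gripper is mounted at the origin on the work surface. World frame = base frame: x ahead of the robot, y to its left, z up, the work surface at z = 0. Lengths are in m, angles in rad, forces in N, time in s.
With the tool pointing down it reaches from about 0.4 to 0.925 m from the base axis. Payload 12.5 kg.
Tool frame: the origin (TCP) lies at the very end of the fingers, on their centre line; the grasp point (between the pads) lies 19 mm behind it; y points along the fingers, z is the direction in which the jaws open and shut, and the axes are right-handed (so a half turn about y gives the same grasp; the last joint's range is limited). The gripper opens to 95 mm and grips with 3 to 60 N. Pads are 20 mm wide; open, the fingers measure 119 mm over their backs; the gripper's body (75 mm by 180 mm) begins 59 mm behind the grasp point.
Start: joints at [-1.379, 0.491, 1.559, -0, 1.092, -0.106], TCP at [0.183, -0.598, 0.186] pointing down, gripper open.
Joint ranges: [-3.1, 3.1], [-0.84, 2.19], [0.05, 2.79], [-1.13, 4.28], [0.06, 2.93], [-2.69, 2.69]. Speed limits (rad/s): [2.22, 2.22, 2.79, 3.14, 3.14, 3.14].

### API

Orientations are given as a 3x3 rotation matrix whose columns are the frame's x, y, z axes.
In Python, from station import arm, get_image, ticket gives the robot as it stands.
- The arm moves only by the shell command python3 -m creep 'ROWS'. ROWS is JSON, a list that holds one entry, the list of rows, each a list of 7 numbers: the gripper's target within -1 to 1 (fully open at 1, half-way at 0, shut at -1), then the shift along the tool's x, y, z each as a share of 500 mm, from -1 to 1, then the turn, a rotation vector about the tool's x, y, z each as a share of 30 degrees, from -1 to 1. A call has 1 to 8 rows; each row is the pose to reach, as a shift and turn from the pose measured when the call began, along the tool's axes at that moment; what a row does not reach only later rows make up. A row lasts 1/12 s, in which the tool goes at most 41.7 mm and 7.16 degrees, less where a joint would pass 70% of its speed; a pose out of reach is approached as far as the arm can. A call with a number of a shift or a turn outside -1 to 1 is refused whole. A call with a gripper value outside its range is refused whole. The fingers move at their own pace and stop on an object; the grip force is fixed at half the most. Time passes only in rows, so rows that repeat a pose let the fingers close. It gives the time, the measured TCP pose, the force and the opening at its end, in the units of the state.
- arm.observe(): the state, without advancing time (a new reading comes with each control period).
- get_image(name): name is "scene" or "top" or "wrist"; returns a dict with "color" (420x560x3 uint8, red, green, blue), "mtx" (3x3 intrinsics, pixels), "dist_coeffs" ([k1, k2, p1, p2, k3] as OpenCV has them; the pictures are not rectified), "rvec" (rotation vector, rad) and "tvec" (3), from world to camera coordinates, as OpenCV has them. Camera axes: x right, y down, z forward; pixel columns grow to the right and rows downward; lengths in m; the calibration is good to about 2 mm. A picture is of the moment at which its call begins. There is no depth.
- ticket.job_done(): hands the job in, once; it reports no verdict.
The state is a dict: "clock": time; "qpos": joint angles; "joint_vel": joint speeds; "effort": joint torques, N m; "tool_pos": TCP position; "tool_rot": TCP orientation; "ft_force": force on the tool from outside, world axes, zero at the start; "moment": the same for the moment, N m; "opening": opening from 0.0 (shut) to 1.0 (fully open).
Only numpy, scipy, OpenCV 4.12 (cv2) and the standard library are available. Lean on these libraries where they do the work, as an engineer would, in place of code of your own. Each camera call takes 0.05 s, during which the arm holds its last target.

### The job

Pick up the green cup by its black handle, tip the red ball out of it into the white dish without touching the ball, and stand the cup upright back on the bench. Then take the dish by the black grip of its bail, first lift it straight up off its rest, and then turn it about a quarter turn in the air so that its orange tab points to the lens block, keeping it level with the ball in the middle. Finish while still holding the dish there, level and still, directly over its rest and about 8 cm above it, and leave the tape, the jar and the carton alone.

Things in the scene. Friction and masses are not known exactly. Their poses are not given: they have to be found in the camera images.
- stand: Fixed checking stand. Origin on the bench under the centre of its round black rest (100 mm across, top 12 mm up), on which the dish starts. A base plate (6 mm high, 70 wide) runs along the stand's +x axis to a grey lens block (60 by 70, 75 mm high), front face with the lens 145 mm from the origin.
- dish_grip (a point): Centre of the black grip bar of the bail of the loose dish (0.24 kg, mass centred under the bar), 100 mm above the dish's underside. Bar 84 mm long along dish x, 12 wide, 14 high, free all round. From its ends 7 mm wires run out and down, past 66 mm from the centre at 80 mm height, to the rim. Dish z is up; its x starts 70 to 110 degrees anticlockwise (from above) of the stand's x.
- dish_mid (a point): Middle of the inner floor of the white dish, 8 mm above its underside, 92 mm straight under dish_grip; axes as the dish's. The dish is round, 176 mm across, rim 42 mm above its underside; inside, a 14 degree cone slopes from 72 mm radius down to a small flat middle, with a steep lip around it.
- dish_tab (a point): Centre of the orange tab (26 by 28 mm, 4 mm thick) that sticks out of the dish's rim at its +x side, 100 mm from the dish's axis, 37 mm above its underside.
- cup_grip (a point): Where to grip the black straight handle of the loose cup (0.14 kg), 36 mm above the cup's underside, 120 mm from the cup's axis. The handle, a round bar 16 mm thick, runs level along the cup's +x, from its wall to 158 mm from the axis. Frame: x out along the handle, away from the cup; z up.
- cup_mid (a point): Point on the axis of the green cup, 36 mm above its underside, level with the handle's middle; axes as the cup's. The round cup flares: mouth 114 mm across at 45 mm height, foot 68 mm. Its wall leans out 39 degrees, so the ball rolls out over the rim when the cup is tipped 60 degrees or more about its handle.
- ball_center (a point): Centre of the loose red ball, 32 mm across, 35 g; it starts in the cup. In the middle of the dish it lies 16 mm above dish_mid.
- tape: Roll of amber tape lying flat (100 mm across, 48 mm high), loose; origin under its centre. To be left alone.
- jar: Screw-top jar (64 mm across, 85 mm high), loose; origin under its centre. To be left alone.
- carton: Small closed cardboard carton (100 by 80 by 60 mm high), loose; origin under its centre. To be left alone.
There are look-alikes about, which are no part of the job. Leave any pink look-alike of the part that bears dish_grip alone.

How it is judged:
By the outcome, as a careful person would: the job done as asked, in the order asked, and still so for the second after the job is handed in, while the arm keeps its last pose, push and grip.
It also fails if it takes over 54 s, if anything falls off the work surface, if the arm or the gripper's body presses on something with over 40 N, if the wrist force passes 120 N, or if a joint passes its speed limit or range.

## Working session

There is one attempt and no reset: what is moved stays moved. The work goes in short steps, Python scripts to look and compute and a shell command to move; the robot and the scene stay as the last step left them, time stands still between calls to the robot, and variables do not carry over. Pictures are saved under pics/ and viewed, and the job is handed in when it is done.

```bash
mkdir -p pics; ls
python3 - <<'E'
from station import arm,get_image
import cv2
s=arm.observe();print(s)
for n in ("scene","top","wrist"):
    d=get_image(n);cv2.imwrite(f"pics/{n}0.png",d["color"][:,:,::-1]);print(n,d["mtx"],d["dist_coeffs"],d["rvec"],d["tvec"])
E
```

```text
pics
{'clock': 0.0, 'qpos': array([-1.37858408e+00,  4.91587163e-01,  1.55946713e+00, -8.85509325e-06,
        1.09170325e+00, -1.05626310e-01]), 'joint_vel': array([-0.00072882, -0.00019829, -0.00044862,  0.00112623, -0.00192963,
        0.00096254]), 'effort': array([ 2.66659144e-04, -6.12645149e+01, -2.58175921e+01,  6.92780223e-02,
        4.82426235e-02, -7.92261676e-05]), 'tool_pos': array([ 0.18335788, -0.59719941,  0.18573853]), 'tool_rot': array([[-9.55971820e-01, -2.30243422e-04,  2.93458389e-01],
       [-2.93458457e-01,  1.14193658e-03, -9.55971145e-01],
       [-1.15004801e-04, -9.99999321e-01, -1.15922607e-03]]), 'ft_force': array([ 0.27731467, -0.39118101, -0.69625041]), 'moment': array([ 0.03070294,  0.02582816, -0.05563923]), 'opening': 1.0004648199295476}
scene [[434.13368673   0.         280.71227859]
 [  0.         434.13368673 215.38855669]
 [  0.           0.           1.        ]] [-0.08082586  0.          0.          0.          0.        ] [ 1.62432432  2.01563337 -0.75719214] [ 0.12750539 -0.30695614  1.46756637]
top [[468.13118911   0.         286.17462273]
 [  0.         468.13118911 210.34892853]
 [  0.           0.           1.        ]] [-0.1034907  0.         0.         0.         0.       ] [ 2.16986278 -2.20929106  0.09242634] [-0.03875252  0.50807798  1.42666272]
wrist [[336.034088     0.         279.58631908]
 [  0.         336.034088   212.99592412]
 [  0.           0.           1.        ]] [0.02760198 0.         0.         0.         0.        ] [-2.36081842  1.74577802  0.21691503] [-0.62391948 -0.02566308  0.38894007]
```

View pics/scene0.png

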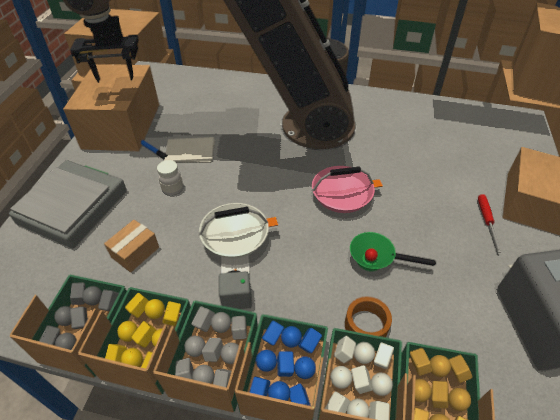

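View pics/top0.png

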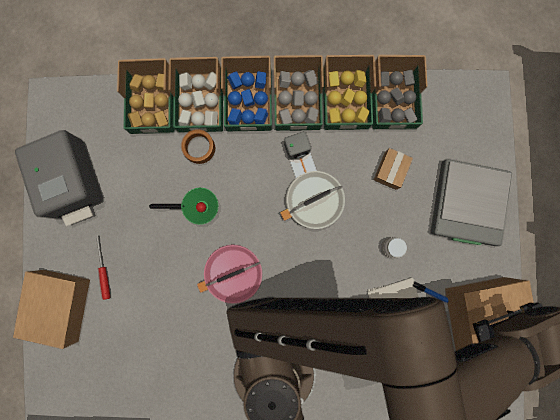

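View pics/wrist0.png

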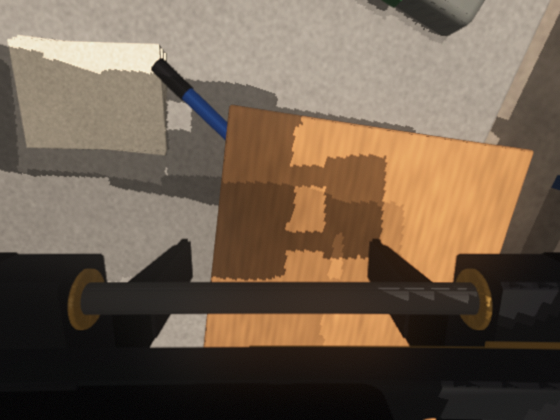

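The pictures show these parts:
- **Dish:** the white dish is at top (315,200) on the stand. Its tab is at (287,214) and the lens block is at (297,145).
- **Look-alike:** the pink dish at top (232,273) also has a black grip. The task says to leave the pink one alone, so the white one is the target.
- **Cup:** the green cup with the red ball is at top (200,206), with its handle pointing left to (150,206).

Next I'll measure them.

```bash
cat > h.py <<'E'
import numpy as np,cv2
from station import arm,get_image
def ray(d,uv):
    p=cv2.undistortPoints(np.array([[uv]],float),d["mtx"],np.array(d["dist_coeffs"]))[0,0]
    R=cv2.Rodrigues(np.array(d["rvec"],float))[0];t=np.array(d["tvec"],float).ravel()
    return -R.T@t, R.T@np.array([p[0],p[1],1.])
def onz(d,uv,z):
    c,r=ray(d,uv);return c+r*(z-c[2])/r[2]
def proj(d,P):
    return cv2.projectPoints(np.array([P],float),np.array(d["rvec"],float),np.array(d["tvec"],float),d["mtx"],np.array(d["dist_coeffs"]))[0].ravel()
def tri(d1,u1,d2,u2):
    c1,r1=ray(d1,u1);c2,r2=ray(d2,u2)
    A=np.c_[r1,-r2];s=np.linalg.lstsq(A,c2-c1,rcond=None)[0]
    a=c1+r1*s[0];b=c2+r2*s[1];return (a+b)/2,np.linalg.norm(a-b)
def mask(d,lo,hi,box=None):
    h=cv2.cvtColor(d["color"],cv2.COLOR_RGB2HSV);m=cv2.inRange(h,np.array(lo),np.array(hi))
    if box:
        k=np.zeros_like(m);x0,y0,x1,y1=box;k[y0:y1,x0:x1]=255;m&=k
    return m
def cen(m):
    n,l,s,c=cv2.connectedComponentsWithStats(m)
    i=1+np.argmax(s[1:,4]);return c[i],s[i],(l==i)
E
python3 - <<'E'
from h import *
T=get_image("top");S=get_image("scene")
def crop(d,b,k,n):
    x0,y0,x1,y1=b;cv2.imwrite(n,cv2.resize(d["color"][y0:y1,x0:x1,::-1],None,fx=k,fy=k,interpolation=cv2.INTER_CUBIC))
crop(T,(270,125,360,240),5,"pics/tc.png");crop(T,(140,180,225,235),7,"pics/tcup.png")
def both(nm,lo,hi,bt,bs):
    a=cen(mask(T,lo,hi,bt));b=cen(mask(S,lo,hi,bs))
    print(nm,a[0],a[1],b[0],b[1],tri(T,a[0],S,b[0]))
both("ball",(0,180,90),(6,255,255),(185,190,215,225),(355,240,390,270))
both("tab",(7,150,120),(20,255,255),(275,200,300,225),(262,212,285,232))
blk=((0,0,0),(180,255,60))
both("grip",*blk,(295,180,345,215),(210,200,255,222))
both("handle",*blk,(145,198,186,214),(393,245,440,270))
both("cup",(50,130,30),(80,255,255),(170,180,225,230),(345,230,405,280))
E
```

```text
ball [200.41071429 207.05357143] [196 202  10  10  56] [370.78640777 254.        ] [365 249  12  11 103] (array([0.52198485, 0.21558254, 0.02223974]), np.float64(0.0021220170191312425))
tab [285.15942029 214.2173913 ] [280 209  11  11  69] [271.98648649 221.31081081] [267 217  11  10  74] (array([ 0.49349197, -0.04511673,  0.0510953 ]), np.float64(0.0018220374489263645))
grip [316.02222222 197.08888889] [304 190  26  15  90] [231.22680412 212.00515464] [215 207  34  11 194] (array([ 0.53765138, -0.1351403 ,  0.11423469]), np.float64(0.0028124826186153593))
handle [164.98709677 205.99354839] [149 204  32   5 155] [414.97706422 259.17889908] [395 253  41  13 218] (array([0.52594157, 0.32245281, 0.03647761]), np.float64(0.0019758605270135095))
cup [199.35516093 205.23751387] [181 188  37  36 901] [372.10967185 250.16753022] [ 350  232   46   39 1158] (array([0.52579919, 0.21549814, 0.04334133]), np.float64(0.0014472753786359898))
```

Run:
```python
import cv2,numpy as np
a=cv2.imread("pics/tc.png");b=cv2.imread("pics/tcup.png")
print(a.shape,b.shape)
```

```text
(575, 450, 3) (385, 595, 3)
```

View pics/tc.png

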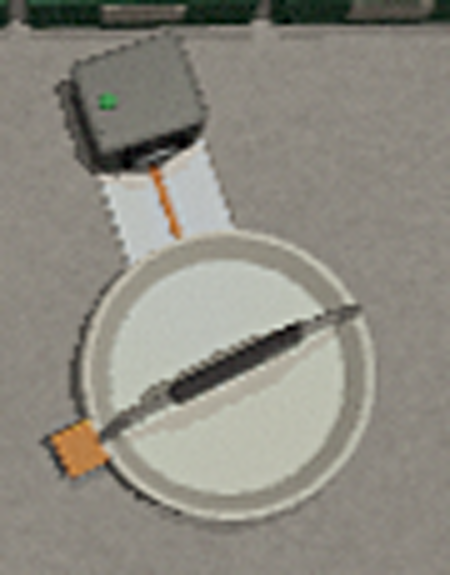

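View pics/tcup.png

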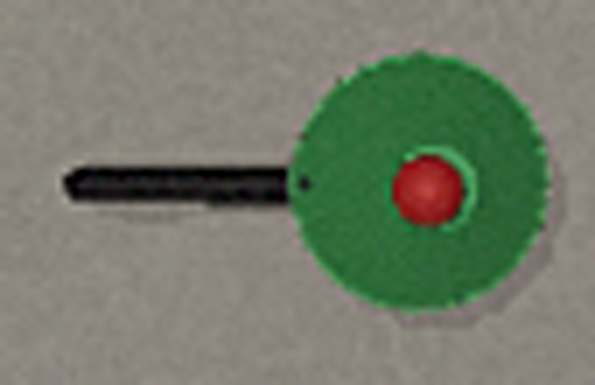

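Run:
```python
from h import *
T=get_image("top");S=get_image("scene")
# base-plate orange line & edges (z .006), block top corners (z .075) from crop coords /5 + offset
f=lambda u,v,z:onz(T,(270+u/5-.4,125+v/5-.4),z)
a,b=f(178,235,.006),f(155,170,.006);print("line",a,b,np.degrees(np.arctan2(*(b-a)[1::-1])))
for p in ((130,265),(100,180)),((230,225),(205,140)):
    a,b=[f(*q,.006) for q in p];print(a,b,np.degrees(np.arctan2(*(b-a)[1::-1])))
cs=[f(*q,.075) for q in ((73,75),(178,33),(208,125),(103,165))]
print(np.round(cs,3),"blk ctr",np.mean(cs,0))
# dish rim: fit ellipse
c,z=onz(T,(315,200),.054),0
g=cv2.cvtColor(T["color"],cv2.COLOR_RGB2HSV)
m=mask(T,(0,0,150),(180,70,255),(282,168,350,234))
c_,s,l=cen(m);cnt=max(cv2.findContours(l.astype(np.uint8),0,2)[0],key=cv2.contourArea);h=cv2.convexHull(cnt)
e=cv2.fitEllipse(h);print("ell",e,onz(T,e[0],.054))
for n,u in(("grip top",(316.02,197.09)),):print(n,onz(T,u,.115))
d=mask(T,(165,60,80),(178,200,255),(195,235,270,305));c_,s,l=cen(d);print("pink",c_,onz(T,c_,.03))
```

```text
line [ 0.62908846 -0.10999255  0.006     ] [ 0.67063706 -0.09642822  0.006     ] 18.08026001348967
[ 0.61058862 -0.07947376  0.006     ] [ 0.66481963 -0.06170029  0.006     ] 18.145849695237807
[ 0.63491634 -0.14282559  0.006     ] [ 0.68931013 -0.12836734  0.006     ] 14.885422213118236
[[ 0.717 -0.045  0.075]
 [ 0.741 -0.109  0.075]
 [ 0.685 -0.126  0.075]
 [ 0.661 -0.062  0.075]] blk ctr [ 0.70107218 -0.08553062  0.075     ]
ell ((326.7881774902344, 217.6026153564453), (62.54022979736328, 118.77339935302734), 148.05433654785156) [ 0.48065211 -0.16946731  0.054     ]
grip top [ 0.53718037 -0.1337168   0.115     ]
pink [227.57142857 261.32664526] [0.35405415 0.13347582 0.03      ]
```

Run:
```python
from h import *
T=get_image("top")
print(onz(T,(315.1,199.6),.054))
s=arm.observe()
p=np.array([.526,.3355,.12]);print("grip rel tool", s['tool_rot'].T@(p-s['tool_pos']))
```

```text
[ 0.53573821 -0.13543552  0.054     ]
grip rel tool [-0.60124794  0.06634644 -0.79138654]
```

```bash
python3 -m creep '[[[0,-0.78,-0.13,-0.38,0,-1,0],[0,-0.78,-0.13,-0.38,0,-1,0],[0,-0.78,-0.13,-0.38,0,-1,0],[0,-0.78,-0.13,-0.38,0,-1,0],[0,-0.78,-0.13,-0.38,0,-1,0],[0,-0.78,-0.13,-0.38,0,-1,0],[0,-0.78,-0.13,-0.38,0,-1,0],[0,-0.78,-0.13,-0.38,0,-1,0]]]'
cat >> h.py <<'E'
def to(p=None,R=None,grasp=None,off=.019):
    """shares for TCP target p (or grasp-point target) & R"""
    s=arm.observe();R0=s['tool_rot'];R=R0 if R is None else R
    if p is None: p=np.array(grasp)+R[:,1]*off
    d=R0.T@(np.array(p)-s['tool_pos']);w=cv2.Rodrigues(R0.T@R)[0].ravel()
    print("shift",np.round(d/.5,3),"turn",np.round(np.degrees(w)/30,3),"mm",np.round(np.linalg.norm(d)*1e3),"q",np.round(s['qpos'],2),"F",np.round(s['ft_force'],1),"M",np.round(s['moment'],2),"op",round(s['opening'],3),"t",round(s['clock'],2))
def Rt(jaw_deg,tilt_deg):
    """jaw azimuth (tool z) and tilt: tool approach swings toward +jaw azimuth by tilt"""
    a,t=np.radians([jaw_deg,tilt_deg]);h=np.array([np.cos(a),np.sin(a),0]);k=np.array([0,0,1.])
    y=-k*np.cos(t)+h*np.sin(t);z=h*np.cos(t)+k*np.sin(t);x=np.cross(y,z);return np.c_[x,y,z]
E
python3 -c "
from h import *
print(Rt(0,-20))
to(p=[.6,0.03,.24],R=Rt(0,0));to(grasp=[.526,.3355,.14],R=Rt(0,0))"
```

```text
clock: 1.07
tool_pos: [0.4255, -0.3709, 0.2362]
tool_rot: [[-0.681, 0.0, 0.732], [-0.732, -0.0, -0.681], [-0.0, -1.0, 0.0]]
ft_force: [0.1, -0.9, 0.4]
opening: 0.521
[[ 0.         -0.34202014  0.93969262]
 [-1.         -0.          0.        ]
 [ 0.         -0.93969262 -0.34202014]]
shift [-0.825 -0.008 -0.291] turn [-1.000e-03 -1.432e+00  0.000e+00] mm 437.0 q [-0.83  0.36  1.64  0.    1.14 -0.08] F [ 0.1 -0.9  0.4] M [-0.01 -0.05 -0.06] op 0.521 t 1.07
shift [-1.171  0.23  -0.815] turn [-1.000e-03 -1.432e+00  0.000e+00] mm 723.0 q [-0.83  0.36  1.64  0.    1.14 -0.08] F [ 0.1 -0.9  0.4] M [-0.01 -0.05 -0.06] op 0.521 t 1.07
```

```bash
python3 -m creep '[[[0,-0.82,-0.01,-0.29,0,-1,0],[0,-0.82,-0.01,-0.29,0,-1,0],[0,-0.82,-0.01,-0.29,0,-1,0],[0,-0.82,-0.01,-0.29,0,-1,0],[0,-0.82,-0.01,-0.29,0,-1,0],[0,-0.82,-0.01,-0.29,0,-1,0],[0,-0.82,-0.01,-0.29,0,-1,0],[0,-0.82,-0.01,-0.29,0,-1,0]]]'
python3 -c "
from h import *
to(grasp=[.526,.3355,.16],R=Rt(0,-20))"
```

```text
clock: 1.73
tool_pos: [0.5578, -0.0648, 0.2401]
tool_rot: [[-0.224, 0.001, 0.975], [-0.975, -0.0, -0.224], [0.0, -1.0, 0.001]]
ft_force: [0.9, -0.3, 0.4]
opening: 0.503
shift [-0.763  0.196 -0.254] turn [-0.665 -0.427 -0.075] mm 414.0 q [-0.23  0.35  1.65 -0.    1.15 -0.01] F [ 0.9 -0.3  0.4] M [-0.08 -0.08 -0.03] op 0.503 t 1.73
```

```bash
python3 -m creep '[[[0,-0.76,0.1,-0.25,-0.66,-0.43,-0.07],[0,-0.76,0.1,-0.25,-0.66,-0.43,-0.07],[0,-0.76,0.1,-0.25,-0.66,-0.43,-0.07],[0,-0.76,0.1,-0.25,-0.66,-0.43,-0.07],[0,-0.76,0.1,-0.25,-0.66,-0.43,-0.07],[0,-0.76,0.1,-0.25,-0.66,-0.43,-0.07],[0,-0.76,0.1,-0.25,-0.66,-0.43,-0.07],[0,-0.76,0.1,-0.25,-0.66,-0.43,-0.07]]]'
python3 -c "
from h import *
to(grasp=[.526,.3355,.1],R=Rt(0,-20),off=.016)"
```

```text
clock: 2.4
tool_pos: [0.527, 0.2646, 0.1985]
tool_rot: [[0.001, -0.339, 0.941], [-1.0, 0.002, 0.002], [-0.002, -0.941, -0.339]]
ft_force: [0.6, -0.5, -0.4]
opening: 0.499
shift [-0.141  0.218  0.065] turn [-0.005  0.003 -0.004] mm 134.0 q [0.3  0.58 1.41 0.1  1.48 0.27] F [ 0.6 -0.5 -0.4] M [-0.06 -0.25  0.02] op 0.499 t 2.4
```

```bash
python3 -m creep '[[[0,-0.14,0.22,0.065,0,0,0],[0,-0.14,0.22,0.065,0,0,0],[0,-0.14,0.22,0.065,0,0,0],[0,-0.14,0.22,0.065,0,0,0],[0,-0.14,0.22,0.065,0,0,0]]]'
python3 - <<'E'
from h import *
T=get_image("wrist");cv2.imwrite("pics/w1.png",T["color"][:,:,::-1])
for p in([.526,.3355,.036],[.526,.3735,.036],[.526,.2155,.045]):print(proj(T,p))
to(grasp=[.526,.3355,.036],R=Rt(0,-20),off=.016)
E
```

```text
clock: 2.82
tool_pos: [0.5186, 0.3356, 0.0815]
tool_rot: [[0.003, -0.344, 0.939], [-1.0, -0.001, 0.003], [-0.001, -0.939, -0.344]]
ft_force: [-0.3, 0.3, 0.5]
opening: 0.498
[308.40654288 225.63818885]
[309.67831998 174.14098345]
[302.02584331 373.72251007]
shift [-0.001  0.118  0.044] turn [-0.002  0.005 -0.001] mm 63.0 q [0.4  0.73 1.45 0.14 1.29 0.34] F [-0.2  0.9  0.1] M [-0.05 -0.32 -0.01] op 0.501 t 2.87
```

View pics/w1.png

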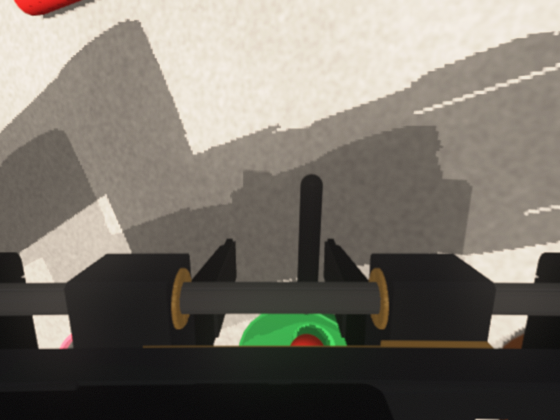

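The wrist view shows the handle end at (311,176), against a predicted (310,174). The handle lies between the fingers, so I'll descend.

```bash
python3 -m creep '[[[0,0,0.06,0.022,0,0,0],[0,0,0.118,0.044,0,0,0],[0,0,0.118,0.044,0,0,0],[0,0,0.118,0.044,0,0,0]]]' && python3 -m creep '[[[-1,0,0,0,0,0,0],[-1,0,0,0,0,0,0],[-1,0,0,0,0,0,0],[-1,0,0,0,0,0,0],[-1,0,0,0,0,0,0],[-1,0,0,0,0,0,0]]]'
python3 -c "
from h import *
to(grasp=[.526,.3355,.036],R=Rt(0,-20),off=.016)"
```

```text
clock: 3.2
tool_pos: [0.5212, 0.3341, 0.0221]
tool_rot: [[0.001, -0.341, 0.94], [-1.0, 0.001, 0.001], [-0.002, -0.94, -0.341]]
ft_force: [0.4, 0.5, 1.3]
opening: 0.496
clock: 3.7
tool_pos: [0.5212, 0.3342, 0.0225]
tool_rot: [[0.001, -0.341, 0.94], [-1.0, 0.001, 0.002], [-0.002, -0.94, -0.341]]
ft_force: [-0.3, 0.4, -0.8]
opening: 0.136
shift [-0.003  0.003 -0.   ] turn [-0.003  0.003 -0.002] mm 2.0 q [0.4  0.8  1.48 0.14 1.19 0.32] F [-0.3  0.4 -0.8] M [ 0.01 -0.29  0.01] op 0.136 t 3.7
```

```bash
python3 -m creep '[[[-1,0,0,0,0,0,0],[-1,0,0,0,0,0,0],[-1,0,-0.01,-0.004,0,0,0],[-1,0,-0.02,-0.007,0,0,0],[-1,0,-0.04,-0.014,0,0,0],[-1,0,-0.06,-0.022,0,0,0],[-1,0,-0.08,-0.029,0,0,0],[-1,0,-0.1,-0.036,0,0,0]]]'
python3 - <<'E'
from h import *
for n in("scene",):
    T=get_image(n);cv2.imwrite("pics/s2.png",cv2.resize(T["color"][180:340,280:520,::-1],None,fx=3,fy=3))
W=get_image("wrist");cv2.imwrite("pics/w2.png",W["color"][:,:,::-1])
to()if 0 else None
E
```

```text
clock: 4.37
tool_pos: [0.5215, 0.3341, 0.0773]
tool_rot: [[0.001, -0.34, 0.941], [-1.0, 0.002, 0.002], [-0.002, -0.941, -0.34]]
ft_force: [-0.3, -0.2, -0.6]
opening: 0.004
```

View pics/s2.png

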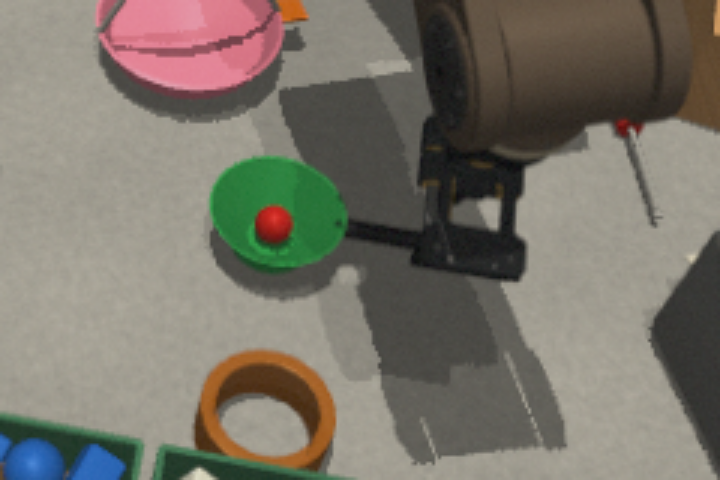

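View pics/w2.png

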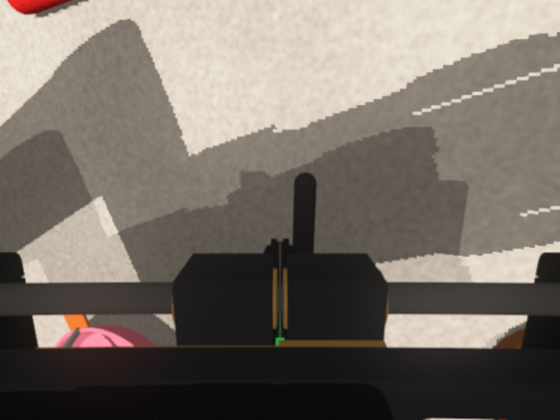

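The gripper shut to 0.004 without holding the handle, and the cup is still standing. I'll measure the cup again before trying once more.

Run:
```python
from h import *
T=get_image("top");S=get_image("scene")
cv2.imwrite("pics/t3.png",cv2.resize(T["color"][170:240,120:230,::-1],None,fx=6,fy=6))
g=((50,130,30),(80,255,255));r=((0,180,90),(6,255,255))
a=cen(mask(T,*g,(160,170,230,240)));b=cen(mask(S,*g,(335,220,410,290)));print(a[0],a[1],b[0],b[1],tri(T,a[0],S,b[0]))
s=arm.observe();print(s['tool_pos'],proj(S,s['tool_pos']),proj(T,s['tool_pos']))
W=get_image("wrist");print("tcp in wrist",proj(W,s['tool_pos']),"handle end expect",proj(W,[.526,.3735,.036]))
c,r=ray(W,(305,178));print(onz(W,(305,178),.036))
```

```text
[199.25393258 205.20674157] [181 188  37  36 890] [372.20736932 250.0874036 ] [ 350  232   46   39 1167] (array([0.5258598 , 0.21569782, 0.04380827]), np.float64(0.0015027174079589275))
[0.52139056 0.33407747 0.07603969] [424.17022619 248.84578015] [158.21057195 206.48366514]
tcp in wrist [277.35651845 243.64238413] handle end expect [303.42946393 172.80779774]
[0.52720566 0.36993107 0.036     ]
```

View pics/t3.png

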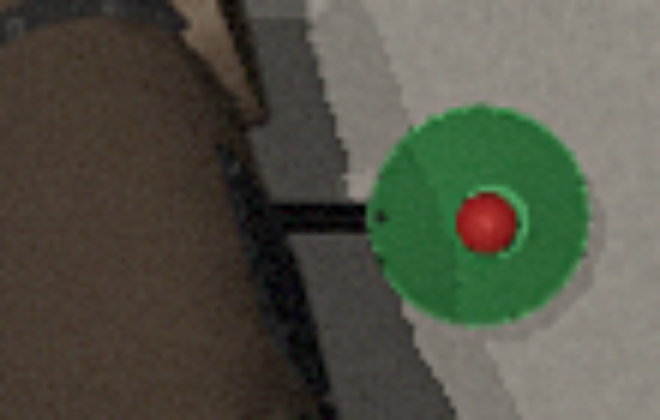

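```bash
python3 -m creep '[[[0,0,0,0,0,0,0],[0,0,0,0,0,0,0],[0,0,0,0,0,0,0],[0,0,0,0,0,0,0],[0,0,0,0,0,0,0],[0,0,0,0,0,0,0],[0,0,0,0,0,0,0],[0,0,0,0,0,0,0]]]' && python3 -m creep '[[[0,0,0.06,0.022,0,0,0],[0,0,0.108,0.039,0,0,0],[0,0,0.108,0.039,0,0,0],[0,0,0.108,0.039,0,0,0],[0,0,0.108,0.039,0,0,0]]]'
python3 - <<'E'
from h import *
W=get_image("wrist");cv2.imwrite("pics/w4.png",W["color"][:,:,::-1])
S=get_image("scene");cv2.imwrite("pics/s4.png",cv2.resize(S["color"][200:300,350:470,::-1],None,fx=5,fy=5))
s=arm.observe();print(s['tool_pos'],s['opening'],proj(W,s['tool_pos']),proj(W,[.526,.3355,.036]),proj(W,[.526,.3735,.036]))
to(grasp=[.526,.3355,.036],R=Rt(0,-20),off=.016)
E
```

```text
clock: 5.28
tool_pos: [0.5212, 0.334, 0.0755]
tool_rot: [[0.001, -0.341, 0.94], [-1.0, 0.001, 0.002], [-0.002, -0.94, -0.341]]
ft_force: [0.2, 0.6, -0.3]
opening: 0.48
clock: 5.7
tool_pos: [0.5217, 0.3343, 0.0193]
tool_rot: [[0.001, -0.34, 0.941], [-1.0, 0.002, 0.002], [-0.002, -0.941, -0.34]]
ft_force: [-0.4, -0.9, -0.4]
opening: 0.501
[0.52191292 0.33441384 0.01971807] 0.49968102171051987 [277.49802626 243.79411015] [274.36900923 251.70266472] [274.18971079 185.70994262]
shift [-0.002 -0.001 -0.003] turn [-0.007  0.004 -0.004] mm 2.0 q [0.4  0.8  1.48 0.14 1.18 0.32] F [ 0.8 -0.   0.9] M [-0.07 -0.3  -0.01] op 0.5 t 5.8
```

View pics/w4.png

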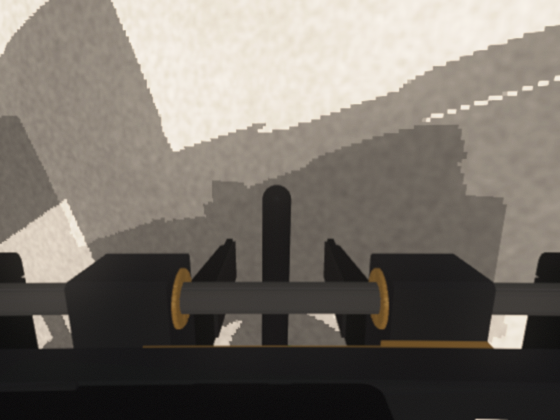

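View pics/s4.png

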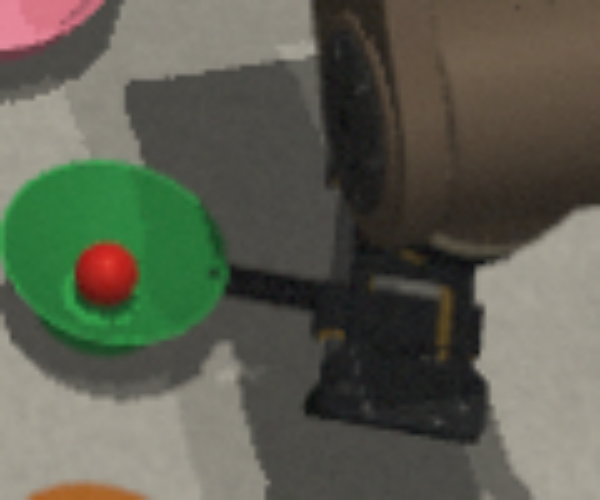

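The wrist view shows the handle centred between the pads at column 277. I'll go 4 mm deeper, close, and check the opening before lifting.

```bash
python3 -m creep '[[[0,0,0.008,-0.002,0,0,0],[0,0,0.008,-0.002,0,0,0],[-1,0,0.008,-0.002,0,0,0],[-1,0,0.008,-0.002,0,0,0],[-1,0,0.008,-0.002,0,0,0],[-1,0,0.008,-0.002,0,0,0],[-1,0,0.008,-0.002,0,0,0]]]'
python3 - <<'E'
from h import *
W=get_image("wrist");cv2.imwrite("pics/w5.png",W["color"][:,:,::-1])
to(grasp=[.526,.3355,.036],R=Rt(0,-20))
E
```

```text
clock: 6.38
tool_pos: [0.5196, 0.3344, 0.0163]
tool_rot: [[0.001, -0.339, 0.941], [-1.0, 0.002, 0.002], [-0.003, -0.941, -0.339]]
ft_force: [-0.1, 0.4, 0.1]
opening: 0.208
shift [-0.002 -0.003 -0.001] turn [-0.007  0.004 -0.004] mm 2.0 q [0.4  0.81 1.49 0.15 1.17 0.32] F [-0.1 -0.5 -0.1] M [-0.02 -0.28 -0.04] op 0.165 t 6.43
```

View pics/w5.png

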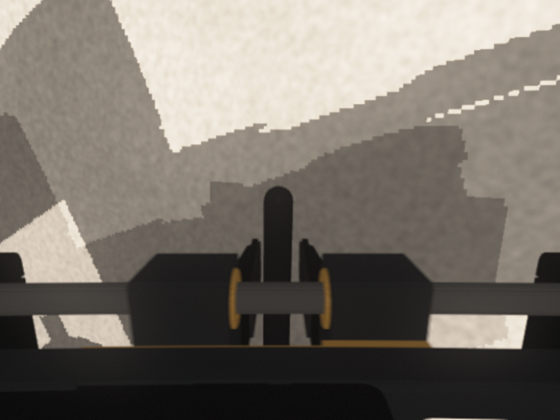

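```bash
python3 -m creep '[[[-1,0,0,0,0,0,0],[-1,0,0,0,0,0,0]]]'
python3 - <<'E'
from h import *
W=get_image("wrist");cv2.imwrite("pics/w6.png",W["color"][:,:,::-1])
S=get_image("scene");cv2.imwrite("pics/s6.png",cv2.resize(S["color"][200:300,350:470,::-1],None,fx=5,fy=5))
s=arm.observe();print(s['opening'],s['tool_pos'],s['ft_force'])
E
```

```text
clock: 6.6
tool_pos: [0.5196, 0.3344, 0.0163]
tool_rot: [[0.001, -0.339, 0.941], [-1.0, 0.002, 0.002], [-0.003, -0.941, -0.339]]
ft_force: [-0.5, -0.3, 0.0]
opening: 0.036
0.009529651548351711 [0.51965551 0.33440522 0.01628876] [ 0.09540415  0.26250728 -0.39905438]
```

View pics/w6.png

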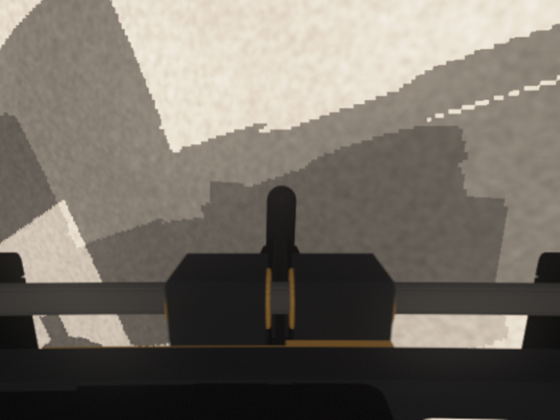

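Run:
```python
from h import *
W=get_image("wrist");s=arm.observe();print(s['opening'])
R=cv2.Rodrigues(np.array(W['rvec'],float))[0];t=np.array(W['tvec']).ravel()
print("cam pos",-R.T@t,"optical",R[2],"tool y",s['tool_rot'][:,1])
for p in (s['tool_pos'],[.526,.35,.036],[.526,.36,.036]):print((R@np.array(p)+t),proj(W,p))
g=cv2.cvtColor(W["color"],cv2.COLOR_RGB2GRAY)
for v in (200,210,220,230): print(v,g[v,255:310])
cv2.imwrite("pics/w7.png",cv2.resize(W["color"][170:350,200:360,::-1],None,fx=4,fy=3.3,interpolation=cv2.INTER_CUBIC))
S=get_image("scene");cv2.imwrite("pics/s7.png",cv2.resize(S["color"][200:300,350:470,::-1],None,fx=5,fy=5))
```

```text
-3.4169633418520635e-05
cam pos [0.58773348 0.40338571 0.20192479] optical [-0.32798498 -0.24215222 -0.91312001] tool y [-0.33872928  0.00208457 -0.94088157]
[-0.00134194  0.01903572  0.20853805] [277.42343798 243.67678864]
[-0.00202142  0.00892695  0.18468437] [275.90808277 229.23965417]
[-0.00200796 -0.00077542  0.18226284] [275.88427662 211.56628788]
200 [95 94 97 95 94 95 93 96 97 95 95 87 50 30 31 31 31 31 30 29 31 31 32 31
 31 33 33 34 33 34 31 31 30 30 30 30 31 31 29 31 35 61 85 91 92 93 92 92
 93 94 94 96 96 98 98]
210 [99 99 98 97 94 94 92 92 92 95 93 75 44 30 27 30 28 29 29 29 28 30 29 29
 30 29 30 29 31 27 28 29 29 29 29 27 28 28 27 28 46 86 97 97 96 97 97 98
 96 94 92 91 92 93 93]
220 [96 96 95 94 95 95 95 96 97 96 89 62 35 27 26 26 27 26 26 28 27 28 28 28
 27 28 27 29 26 27 27 26 28 27 27 27 26 25 25 32 56 85 93 93 93 95 95 94
 94 94 94 93 94 94 93]
230 [ 99  98  99 100 100  99  99  98  98  97  90  55  29  24  27  26  26  25
  26  26  25  25  26  26  25  25  26  26  25  25  27  25  26  25  26  24
  25  25  24  39  74  90  93  95  95  94  92  92  89  89  89  88  88  88
  90]
```

View pics/w7.png

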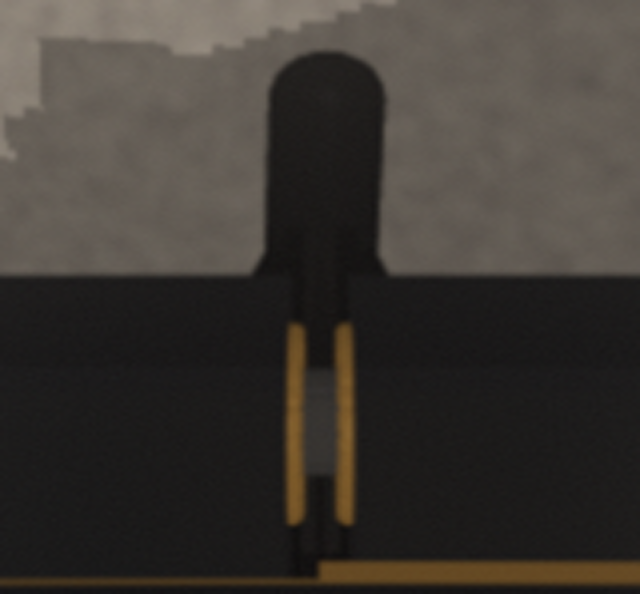

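View pics/s7.png

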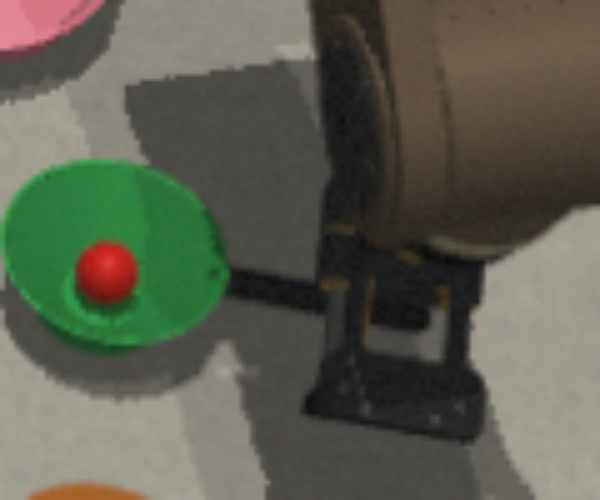

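The fingers shut all the way without touching the handle. In the wrist picture the fingertips look about 25 mm short of where the reported TCP projects. I'll raise the arm and check the true tip position in the scene camera.

```bash
python3 -m creep '[[[0,0,-0.15,-0.05,0,0,0],[0,0,-0.3,-0.1,0.3,0,0],[0,0,-0.3,-0.1,0.66,0,0],[0,0,-0.3,-0.1,0.66,0,0],[0,0,-0.3,-0.1,0.66,0,0],[0,0,-0.3,-0.1,0.66,0,0],[0,0,-0.3,-0.1,0.66,0,0],[0,0,-0.3,-0.1,0.66,0,0]]]'
python3 - <<'E'
from h import *
S=get_image("scene");s=arm.observe();print(s['opening'])
for k in (0,.019,.04,.078):
    print(k,proj(S,s['tool_pos']-k*s['tool_rot'][:,1]))
x0,y0=380,170
I=cv2.resize(S["color"][y0:y0+110,x0:x0+110,::-1],None,fx=5,fy=5,interpolation=cv2.INTER_CUBIC)
u=proj(S,s['tool_pos']);cv2.circle(I,(int((u[0]-x0+.5)*5),int((u[1]-y0+.5)*5)),4,(255,0,255),-1)
cv2.imwrite("pics/s8.png",I)
W=get_image("wrist");cv2.imwrite("pics/w8.png",W["color"][:,:,::-1])
E
```

```text
clock: 7.47
tool_pos: [0.5233, 0.3337, 0.1727]
tool_rot: [[0.001, -0.003, 1.0], [-1.0, 0.002, 0.001], [-0.002, -1.0, -0.003]]
ft_force: [0.2, 0.8, -0.5]
opening: 0.483
0.48671588893817047
0 [434.71903207 223.4351419 ]
0.019 [437.00190167 217.85990131]
0.04 [439.5995449  211.50066229]
0.078 [444.5092745 199.4362645]
```

View pics/s8.png

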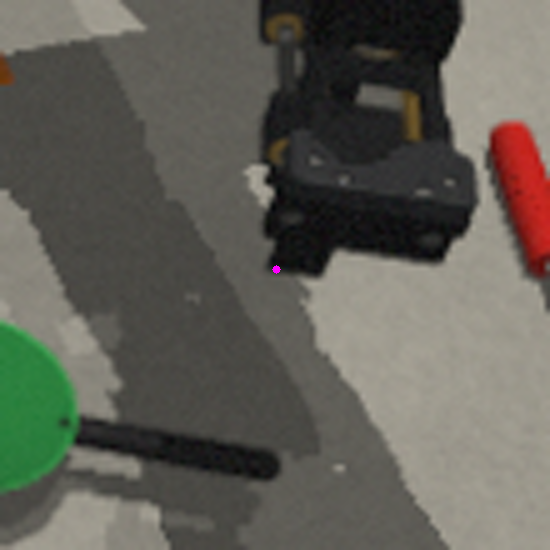

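View pics/w8.png

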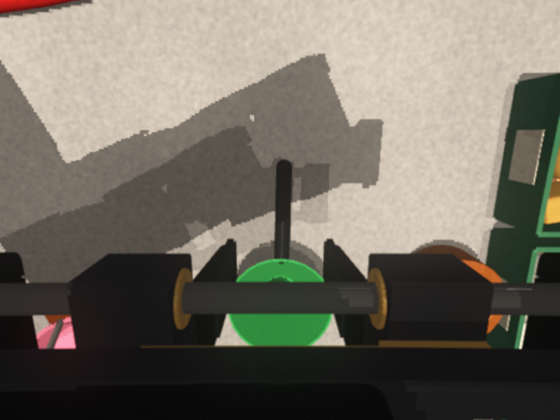

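Run:
```python
from h import *
S=get_image("scene");s=arm.observe();R=s['tool_rot'];p=s['tool_pos']
for z in (-.036,0,.024,.036):
  for k in (0,.02,.03):
    for x in (.01,-.01):
      u=proj(S,p+R@np.array([x,-k,z]));print(z,k,x,np.round([(u[0]-380+.5)*5,(u[1]-170+.5)*5]))
```

```text
-0.036 0 0.01 [253. 207.]
-0.036 0 -0.01 [297. 214.]
-0.036 0.02 0.01 [264. 177.]
-0.036 0.02 -0.01 [309. 184.]
-0.036 0.03 0.01 [270. 162.]
-0.036 0.03 -0.01 [315. 169.]
0 0 0.01 [254. 266.]
0 0 -0.01 [299. 273.]
0 0.02 0.01 [265. 237.]
0 0.02 -0.01 [311. 244.]
0 0.03 0.01 [271. 222.]
0 0.03 -0.01 [318. 229.]
0.024 0 0.01 [254. 307.]
0.024 0 -0.01 [300. 315.]
0.024 0.02 0.01 [266. 278.]
0.024 0.02 -0.01 [313. 285.]
0.024 0.03 0.01 [272. 263.]
0.024 0.03 -0.01 [319. 270.]
0.036 0 0.01 [254. 328.]
0.036 0 -0.01 [301. 336.]
0.036 0.02 0.01 [266. 299.]
0.036 0.02 -0.01 [314. 307.]
0.036 0.03 0.01 [273. 284.]
0.036 0.03 -0.01 [320. 292.]
```

The fingers end about 33 mm short of the reported TCP. The scene view gives roughly 35 mm and the wrist view roughly 32 mm, so from here I'll use a grasp offset of about 50 mm from the reported TCP. I'll go down in small steps and watch the force.

Run:
```python
from h import *
to(grasp=[.526,.3355,.075],R=Rt(0,-20),off=.05)
```

```text
shift [-0.003  0.289 -0.028] turn [-0.662  0.002 -0.003] mm 145.0 q [0.46 0.5  1.58 0.   1.06 0.46] F [-0.5 -0.3 -0.1] M [-0.06 -0.1   0.02] op 0.498 t 7.62
```

```bash
python3 -m creep '[[[-0.3,-0.003,0.15,-0.028,-0.66,0,0],[-0.3,-0.003,0.289,-0.028,-0.66,0,0],[-0.3,-0.003,0.289,-0.028,-0.66,0,0],[-0.3,-0.003,0.289,-0.028,-0.66,0,0],[-0.3,-0.003,0.289,-0.028,-0.66,0,0],[-0.3,-0.003,0.289,-0.028,-0.66,0,0]]]'
python3 - <<'E'
from h import *
to(grasp=[.526,.3355,.036],R=Rt(0,-20),off=.048)
E
```

```text
clock: 8.12
tool_pos: [0.5087, 0.3349, 0.0269]
tool_rot: [[0.0, -0.344, 0.939], [-1.0, 0.0, 0.0], [-0.0, -0.939, -0.344]]
ft_force: [-0.5, 0.1, 1.2]
opening: 0.348
shift [-0.001  0.067  0.026] turn [ 0.004  0.    -0.   ] mm 36.0 q [0.41 0.78 1.51 0.15 1.18 0.33] F [-0.5  0.1  1.2] M [-0.01 -0.31  0.04] op 0.348 t 8.12
```

```bash
python3 -m creep '[[[-0.3,0,0.02,0.008,0,0,0],[-0.3,0,0.034,0.013,0,0,0],[-0.3,0,0.034,0.013,0,0,0]]]' && python3 -m creep '[[[-0.3,0,0.01,0.004,0,0,0],[-0.3,0,0.02,0.008,0,0,0],[-0.3,0,0.02,0.008,0,0,0]]]'
python3 - <<'E'
from h import *
W=get_image("wrist");cv2.imwrite("pics/w9.png",W["color"][:,:,::-1])
to(grasp=[.526,.3355,.036],R=Rt(0,-20),off=.048)
E
```

```text
clock: 8.37
tool_pos: [0.5087, 0.335, 0.0088]
tool_rot: [[0.0, -0.343, 0.939], [-1.0, 0.0, 0.001], [-0.0, -0.939, -0.343]]
ft_force: [0.6, -0.2, -0.6]
opening: 0.35
clock: 8.62
tool_pos: [0.5088, 0.335, -0.0024]
tool_rot: [[0.001, -0.343, 0.939], [-1.0, -0.0, 0.001], [-0.0, -0.939, -0.343]]
ft_force: [-0.3, -0.3, -1.7]
opening: 0.35
shift [-0.001  0.013  0.006] turn [0.003 0.001 0.   ] mm 7.0 q [0.41 0.82 1.52 0.15 1.13 0.32] F [ 0.3 -0.4 -0.2] M [-0.05 -0.37 -0.02] op 0.35 t 8.67
```

View pics/w9.png

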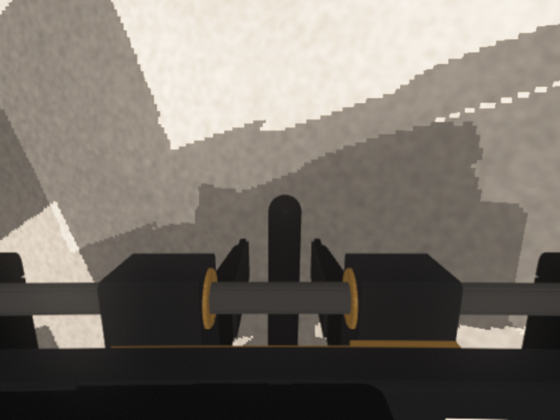

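```bash
python3 -m creep '[[[-0.3,0,0.008,0.006,0,0,0],[-0.3,0,0.013,0.008,0,0,0],[-1,0,0.013,0.008,0,0,0],[-1,0,0.013,0.008,0,0,0],[-1,0,0.013,0.008,0,0,0],[-1,0,0.013,0.008,0,0,0],[-1,0,0.013,0.008,0,0,0]]]'
python3 - <<'E'
from h import *
to(grasp=[.526,.3355,.036],R=Rt(0,-20),off=.048)
E
```

```text
clock: 9.25
tool_pos: [0.5104, 0.3351, -0.0095]
tool_rot: [[0.0, -0.344, 0.939], [-1.0, -0.0, 0.0], [-0.0, -0.939, -0.344]]
ft_force: [-0.7, -0.6, 0.8]
opening: 0.16
shift [-0.001 -0.    -0.002] turn [0.003 0.001 0.   ] mm 1.0 q [0.41 0.83 1.52 0.15 1.12 0.32] F [-0.7 -0.6  0.8] M [-0.01 -0.1  -0.09] op 0.16 t 9.25
```

```bash
python3 -m creep '[[[-1,0,0,0,0,0,0],[-1,0,-0.019,-0.007,0,0,0],[-1,0,-0.038,-0.014,0,0,0],[-1,0,-0.057,-0.021,0,0,0],[-1,0,-0.076,-0.028,0,0,0],[-1,0,-0.095,-0.034,0,0,0]]]'
python3 - <<'E'
from h import *
W=get_image("scene");cv2.imwrite("pics/s10.png",cv2.resize(W["color"][180:300,330:490,::-1],None,fx=4,fy=4))
to(grasp=[.526,.3355,.036],R=Rt(0,-20),off=.048)
E
```

```text
clock: 9.75
tool_pos: [0.5109, 0.3352, 0.0426]
tool_rot: [[0.001, -0.343, 0.939], [-1.0, 0.0, 0.001], [-0.001, -0.939, -0.343]]
ft_force: [-0.1, -0.5, -1.8]
opening: 0.161
shift [0.    0.102 0.032] turn [-0.003  0.002 -0.002] mm 53.0 q [0.41 0.76 1.49 0.15 1.21 0.33] F [0.8 0.1 0.7] M [ 0.17 -0.42 -0.01] op 0.161 t 9.8
```

View pics/s10.png

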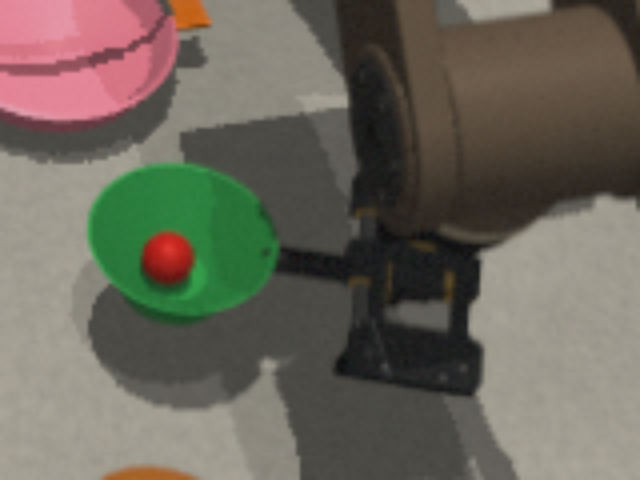

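Run:
```python
from h import *
S=get_image("scene")
to(grasp=[.565,.2,.19],R=Rt(10,-20),off=.048)
```

```text
shift [ 0.276 -0.217  0.   ] turn [-0.003 -0.311 -0.116] mm 176.0 q [0.41 0.77 1.49 0.15 1.21 0.33] F [-0.9 -0.1 -2.1] M [ 0.18 -0.37  0.01] op 0.158 t 9.85
```

```bash
python3 -m creep '[[[-1,0.01,-0.02,0,0,0,0],[-1,0.04,-0.05,0,0,-0.05,-0.02],[-1,0.08,-0.09,0,0,-0.1,-0.04],[-1,0.13,-0.13,0,0,-0.16,-0.06],[-1,0.18,-0.17,0,0,-0.22,-0.08],[-1,0.22,-0.2,0,0,-0.27,-0.1],[-1,0.25,-0.215,0,0,-0.3,-0.116],[-1,0.275,-0.217,0,0,-0.31,-0.116]]]'
python3 - <<'E'
from h import *
to(grasp=[.565,.06,.18],R=Rt(26,-20),off=.048)
E
```

```text
clock: 10.52
tool_pos: [0.5497, 0.1964, 0.1467]
tool_rot: [[0.173, -0.333, 0.927], [-0.985, -0.059, 0.163], [0.0, -0.941, -0.338]]
ft_force: [-0.3, -0.5, -1.7]
opening: 0.16
shift [ 0.283  0.039 -0.038] turn [-0.008 -0.503 -0.181] mm 144.0 q [0.22 0.63 1.46 0.02 1.4  0.04] F [-0.3 -0.5 -1.7] M [ 0.23 -0.37 -0.03] op 0.16 t 10.52
```

```bash
python3 -m creep '[[[-1,0.03,0.004,-0.004,0,-0.05,-0.02],[-1,0.07,0.01,-0.009,0,-0.12,-0.04],[-1,0.12,0.016,-0.016,0,-0.21,-0.07],[-1,0.17,0.023,-0.022,0,-0.3,-0.11],[-1,0.21,0.029,-0.028,0,-0.38,-0.14],[-1,0.25,0.034,-0.033,0,-0.45,-0.16],[-1,0.275,0.037,-0.037,0,-0.49,-0.18],[-1,0.283,0.039,-0.038,0,-0.5,-0.18]]]'
python3 - <<'E'
from h import *
S=get_image("scene");cv2.imwrite("pics/s11.png",S["color"][:,:,::-1])
T=get_image("top");cv2.imwrite("pics/t11.png",T["color"][:,:,::-1])
g=((50,130,30),(80,255,255))
a=cen(mask(T,*g,(160,170,330,240)));b=cen(mask(S,*g,(205,170,410,290)));print(a[0],a[1],b[0],b[1],tri(T,a[0],S,b[0]))
to(grasp=[.554,.007,.135],R=Rt(26,-20),off=.048)
E
```

```text
clock: 11.18
tool_pos: [0.5494, 0.0512, 0.1344]
tool_rot: [[0.436, -0.305, 0.846], [-0.9, -0.148, 0.41], [0.0, -0.941, -0.34]]
ft_force: [-0.3, -0.1, -1.7]
opening: 0.159
[286.58352941 177.26588235] [268 170  38  17 425] [257.26474623 224.66529492] [ 232  205   51   44 1458] (array([ 0.59201888, -0.0523919 ,  0.15075325]), np.float64(0.006623231380094573))
shift [ 0.086  0.106 -0.031] turn [-0.006 -0.006 -0.003] mm 70.0 q [ 0.05  0.59  1.57 -0.14  1.3  -0.34] F [ 0.1 -0.  -1. ] M [ 0.27 -0.3   0.04] op 0.157 t 11.28
```

View pics/s11.png

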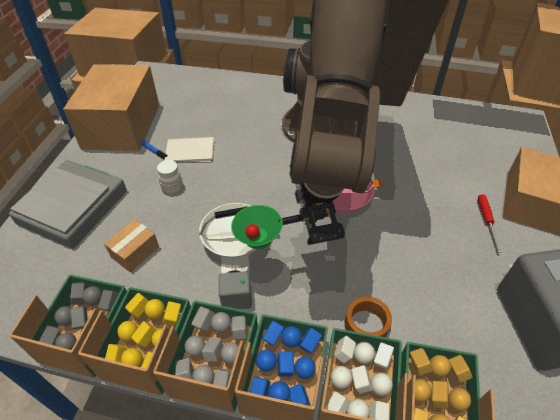

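View pics/t11.png

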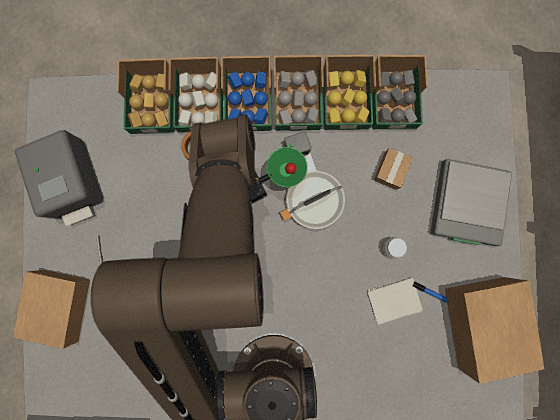

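```bash
cat >> h.py <<'E'
def cupmid():
    S=get_image("scene");T=get_image("top");g=((50,130,30),(85,255,255));o=[]
    for d,bx in((T,(150,140,345,240)),(S,(190,160,420,300))):
        m=mask(d,*g,bx);k=cv2.morphologyEx(m,cv2.MORPH_OPEN,np.ones((3,3)));_,st,l=cen(k)
        h=cv2.convexHull(max(cv2.findContours(l.astype(np.uint8),0,2)[0],key=cv2.contourArea));e=cv2.fitEllipse(h);o.append((d,e[0],e))
    r=mask(S,(0,180,90),(6,255,255),(190,160,420,300));rt=mask(T,(0,180,90),(6,255,255),(150,140,345,240))
    print("cup top-ell",np.round(o[0][1],1),"scene",np.round(o[1][1],1),"P",tri(T,o[0][1],S,o[1][1]))
    try: print("ball",tri(T,cen(rt)[0],S,cen(r)[0]))
    except Exception as e: print("ball?",e)
    return S,T
E
python3 -c "
from h import *
cupmid();s=arm.observe();print('grasp',s['tool_pos']-.048*s['tool_rot'][:,1])"
```

```text
cup top-ell [285.9 166.5] scene [257.1 225.6] P (array([ 0.61733304, -0.04807982,  0.17835375]), np.float64(0.0010499612248759881))
ball (array([ 0.61735313, -0.06033804,  0.15929501]), np.float64(0.0006199429753373477))
grasp [0.56455103 0.0604302  0.17987308]
```

```bash
python3 -m creep '[[[-1,0.01,0.01,-0.005,0,0,0],[-1,0.025,0.023,-0.012,0,0,0],[-1,0.045,0.041,-0.021,0,0,0],[-1,0.065,0.059,-0.031,0,0,0],[-1,0.08,0.072,-0.038,0,0,0],[-1,0.086,0.078,-0.041,0,0,0],[-1,0.086,0.078,-0.041,0,0,0]]]'
python3 - <<'E'
from h import *
S,T=cupmid();cv2.imwrite("pics/t12.png",cv2.resize(T["color"][120:250,230:370,::-1],None,fx=4,fy=4))
cv2.imwrite("pics/s12.png",cv2.resize(S["color"][180:310,180:360,::-1],None,fx=4,fy=4))
for t in(5,30,50):to(grasp=[.554,.0075,.15],R=Rt(26,t),off=.048)
E
```

```text
clock: 11.97
tool_pos: [0.539, -0.0008, 0.1043]
tool_rot: [[0.435, -0.306, 0.847], [-0.901, -0.147, 0.409], [-0.0, -0.941, -0.34]]
ft_force: [0.3, 0.4, -1.4]
opening: 0.16
cup top-ell [304.7 171.7] scene [236.1 226.9] P (array([ 0.60680576, -0.10123092,  0.14772903]), np.float64(0.0007779931496833853))
ball (array([ 0.60775454, -0.11277817,  0.12701696]), np.float64(0.00036352928306627097))
shift [-0.    -0.008  0.04 ] turn [ 0.826 -0.006 -0.001] mm 21.0 q [-0.03  0.61  1.64 -0.17  1.21 -0.4 ] F [-0.4  0.2 -1.7] M [ 0.23 -0.31  0.03] op 0.158 t 12.07
shift [-0.    -0.034  0.073] turn [ 1.659e+00 -6.000e-03  1.000e-03] mm 40.0 q [-0.03  0.61  1.64 -0.17  1.21 -0.4 ] F [-0.4  0.2 -1.7] M [ 0.23 -0.31  0.03] op 0.158 t 12.07
shift [-0.001 -0.062  0.09 ] turn [ 2.326e+00 -6.000e-03  2.000e-03] mm 55.0 q [-0.03  0.61  1.64 -0.17  1.21 -0.4 ] F [-0.4  0.2 -1.7] M [ 0.23 -0.31  0.03] op 0.158 t 12.07
```

View pics/t12.png

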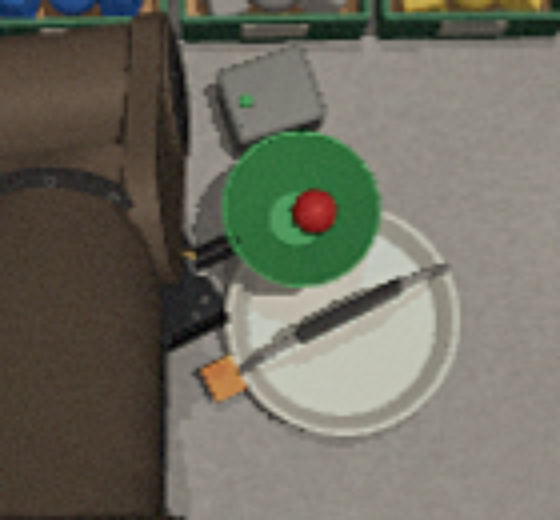

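View pics/s12.png

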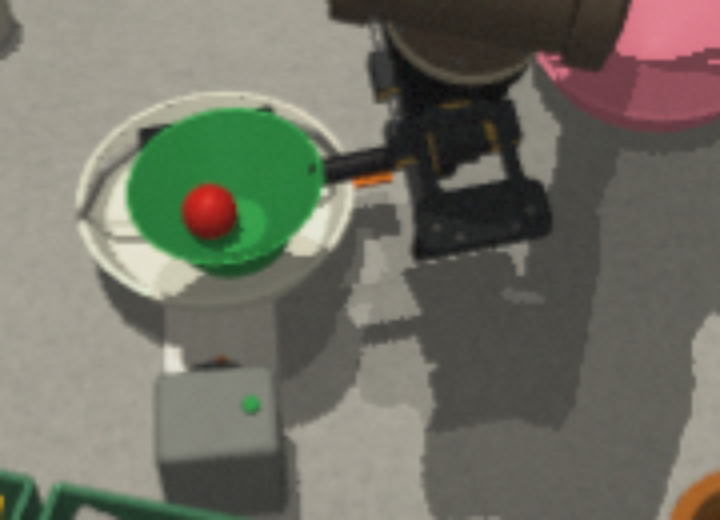

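```bash
python3 -m creep '[[[-1,0,0,0.005,0.1,0,0],[-1,0,-0.001,0.013,0.26,0,0],[-1,0,-0.003,0.023,0.46,0,0],[-1,0,-0.006,0.033,0.67,0,0],[-1,0,-0.008,0.04,0.83,0,0],[-1,0,-0.008,0.04,0.83,0,0]]]'
python3 - <<'E'
from h import *
for t in(25,50):to(grasp=[.554,.0075,.15],R=Rt(26,t),off=.048)
E
```

```text
clock: 12.57
tool_pos: [0.5564, 0.0091, 0.1026]
tool_rot: [[0.435, 0.083, 0.897], [-0.9, 0.04, 0.433], [-0.0, -0.996, 0.093]]
ft_force: [0.9, 0.1, -1.2]
opening: 0.16
shift [ 0.001 -0.004  0.035] turn [ 0.656 -0.007  0.002] mm 18.0 q [-0.13  0.47  1.88  0.08  0.72 -0.64] F [ 0.9  0.1 -1.2] M [0.14 0.03 0.02] op 0.16 t 12.57
shift [ 0.001 -0.027  0.07 ] turn [ 1.49  -0.007  0.003] mm 38.0 q [-0.13  0.47  1.88  0.08  0.72 -0.64] F [ 0.9  0.1 -1.2] M [0.14 0.03 0.02] op 0.16 t 12.57
```

```bash
python3 -m creep '[[[-1,0,0,0.008,0.15,0,0],[-1,0,-0.001,0.016,0.32,0,0],[-1,0,-0.003,0.026,0.5,0,0],[-1,0,-0.004,0.035,0.66,0,0],[-1,0,-0.004,0.035,0.66,0,0]]]'
python3 - <<'E'
from h import *
for t in(40,50):to(grasp=[.554,.0075,.15],R=Rt(26,t),off=.048)
E
```

```text
clock: 12.98
tool_pos: [0.5721, 0.0175, 0.1064]
tool_rot: [[0.436, 0.383, 0.814], [-0.9, 0.187, 0.394], [-0.002, -0.905, 0.426]]
ft_force: [1.1, -0.2, -1.8]
opening: 0.161
shift [ 0.002 -0.004  0.024] turn [ 0.492 -0.006 -0.   ] mm 12.0 q [-0.23  0.42  2.07  0.76  0.4  -1.35] F [ 1.1 -0.2 -1.8] M [ 0.07  0.22 -0.  ] op 0.161 t 12.98
shift [ 0.002 -0.009  0.04 ] turn [ 0.826 -0.006  0.   ] mm 21.0 q [-0.23  0.42  2.07  0.76  0.4  -1.35] F [ 1.1 -0.2 -1.8] M [ 0.07  0.22 -0.  ] op 0.161 t 12.98
```

```bash
python3 -m creep '[[[-1,0,0,0.006,0.12,0,0],[-1,0,-0.001,0.012,0.25,0,0],[-1,0,-0.002,0.018,0.37,0,0],[-1,0,-0.004,0.024,0.49,0,0],[-1,0,-0.004,0.024,0.49,0,0]]]'
python3 - <<'E'
from h import *
S,T=cupmid();cv2.imwrite("pics/t13.png",cv2.resize(T["color"][120:250,230:370,::-1],None,fx=4,fy=4))
cv2.imwrite("pics/s13.png",cv2.resize(S["color"][180:310,180:360,::-1],None,fx=4,fy=4))
for t in(40,50):to(grasp=[.554,.0075,.15],R=Rt(26,t),off=.048)
E
```

```text
clock: 13.4
tool_pos: [0.5814, 0.0248, 0.1132]
tool_rot: [[0.442, 0.565, 0.697], [-0.897, 0.286, 0.338], [-0.009, -0.774, 0.633]]
ft_force: [0.5, 0.6, -1.7]
opening: 0.163
cup top-ell [301.6 169.2] scene [241.2 233.9] P (array([ 0.61540605, -0.09052022,  0.1357676 ]), np.float64(0.004810533713927588))
ball? attempt to get argmax of an empty sequence
shift [ 0.007 -0.002  0.001] turn [ 0.031 -0.007 -0.018] mm 4.0 q [-0.31  0.44  2.2   1.62  0.46 -2.26] F [ 0.9  0.  -1.7] M [-0.03  0.47 -0.01] op 0.161 t 13.5
shift [ 0.007 -0.003  0.017] turn [ 0.364 -0.008 -0.017] mm 10.0 q [-0.31  0.44  2.2   1.62  0.46 -2.26] F [ 0.9  0.  -1.7] M [-0.03  0.47 -0.01] op 0.161 t 13.5
```

View pics/t13.png

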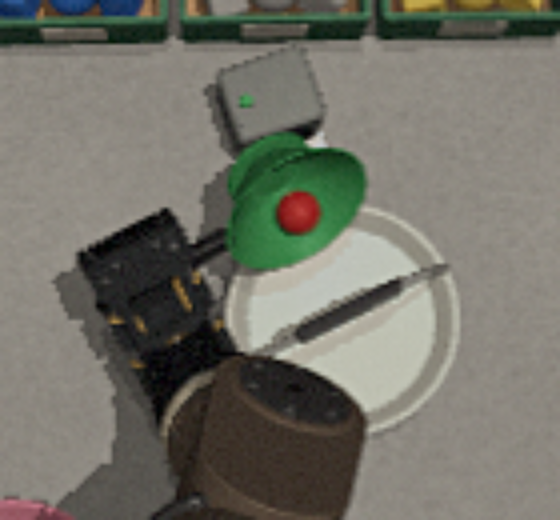

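View pics/s13.png

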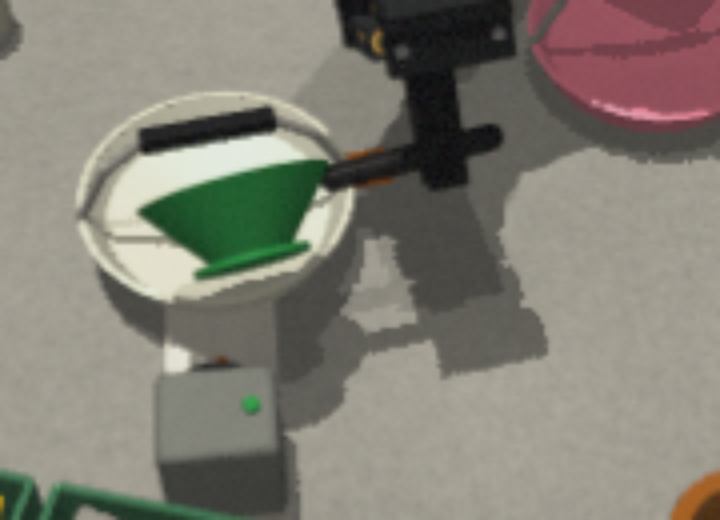

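```bash
python3 -m creep '[[[-1,0,0,0.004,0.09,0,0],[-1,0,-0.001,0.008,0.18,0,0],[-1,0,-0.002,0.012,0.27,0,0],[-1,0,-0.003,0.017,0.36,0,0]]]'
python3 - <<'E'
from h import *
S,T=cupmid();cv2.imwrite("pics/t14.png",cv2.resize(T["color"][120:250,230:370,::-1],None,fx=4,fy=4))
for t in(50,55,60):to(grasp=[.554,.0075,.15],R=Rt(26,t),off=.048)
E
```

```text
clock: 13.83
tool_pos: [0.5869, 0.0279, 0.121]
tool_rot: [[0.445, 0.681, 0.582], [-0.896, 0.349, 0.276], [-0.015, -0.644, 0.765]]
ft_force: [0.2, 0.1, -1.7]
opening: 0.158
cup top-ell [300.5 167.7] scene [239.3 232.7] P (array([ 0.61898971, -0.08990571,  0.14473758]), np.float64(0.001483221094575996))
ball (array([ 0.50459237, -0.15290198,  0.04681255]), np.float64(0.004742287032748193))
shift [ 0.007 -0.    -0.003] turn [ 0.008 -0.016 -0.029] mm 4.0 q [-0.37  0.49  2.28  1.98  0.67 -2.68] F [-0.1 -0.5 -1. ] M [-0.14  0.57 -0.  ] op 0.162 t 13.93
shift [ 0.007 -0.001  0.005] turn [ 0.174 -0.017 -0.028] mm 5.0 q [-0.37  0.49  2.28  1.98  0.67 -2.68] F [-0.1 -0.5 -1. ] M [-0.14  0.57 -0.  ] op 0.162 t 13.93
shift [ 0.007 -0.002  0.014] turn [ 0.341 -0.018 -0.027] mm 8.0 q [-0.37  0.49  2.28  1.98  0.67 -2.68] F [-0.1 -0.5 -1. ] M [-0.14  0.57 -0.  ] op 0.162 t 13.93
```

View pics/t14.png

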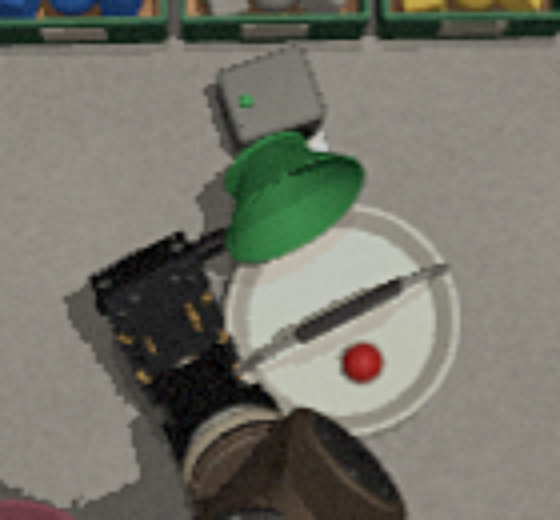

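The ball is in the dish, at crop (362,362). Joint 6 is right at its limit, so I'll un-tip the cup along the same path.

```bash
python3 -m creep '[[[-1,0,0,-0.004,-0.09,0,0],[-1,0,-0.001,-0.009,-0.18,0,0],[-1,0,-0.002,-0.015,-0.3,0,0],[-1,0,-0.004,-0.021,-0.42,0,0],[-1,0,-0.006,-0.027,-0.55,0,0],[-1,0,-0.008,-0.034,-0.7,0,0],[-1,0,-0.01,-0.04,-0.83,0,0],[-1,0,-0.01,-0.04,-0.83,0,0]]]'
python3 - <<'E'
from h import *
to(grasp=[.554,.0075,.16],R=Rt(26,0),off=.048)
to(grasp=[.554,.0075,.16],R=Rt(26,-15),off=.048)
E
```

```text
clock: 14.6
tool_pos: [0.5726, 0.022, 0.1092]
tool_rot: [[0.446, 0.384, 0.808], [-0.895, 0.21, 0.394], [-0.019, -0.899, 0.437]]
ft_force: [-0.8, 0.6, -1.6]
opening: 0.165
shift [ 0.009 -0.025 -0.039] turn [-0.864  0.009 -0.039] mm 24.0 q [-0.23  0.42  2.07  0.8   0.42 -1.39] F [-0.8  0.6 -1.6] M [-0.04  0.27 -0.01] op 0.165 t 14.6
shift [ 0.009 -0.039 -0.06 ] turn [-1.364  0.014 -0.038] mm 36.0 q [-0.23  0.42  2.07  0.8   0.42 -1.39] F [-0.8  0.6 -1.6] M [-0.04  0.27 -0.01] op 0.165 t 14.6
```

```bash
python3 -m creep '[[[-1,0.002,-0.006,-0.009,-0.18,0,-0.01],[-1,0.004,-0.012,-0.018,-0.36,0,-0.02],[-1,0.006,-0.018,-0.027,-0.55,0,-0.03],[-1,0.008,-0.023,-0.035,-0.75,0,-0.04],[-1,0.009,-0.025,-0.039,-0.86,0.01,-0.04],[-1,0.009,-0.025,-0.039,-0.86,0.01,-0.04]]]'
python3 - <<'E'
from h import *
to(grasp=[.565,.06,.19],R=Rt(26,-20),off=.048)
E
```

```text
clock: 15.1
tool_pos: [0.5579, 0.007, 0.1136]
tool_rot: [[0.436, 0.004, 0.9], [-0.9, -0.01, 0.436], [0.01, -1.0, -0.001]]
ft_force: [-0.2, -0.2, -2.2]
opening: 0.161
shift [-0.088 -0.064  0.026] turn [-0.665 -0.008  0.018] mm 56.0 q [-0.1   0.48  1.81 -0.01  0.85 -0.54] F [-0.2 -0.2 -2.2] M [ 0.21 -0.02  0.08] op 0.161 t 15.1
```

```bash
python3 -m creep '[[[-1,-0.012,-0.012,0.003,-0.08,0,0],[-1,-0.03,-0.025,0.008,-0.2,0,0],[-1,-0.05,-0.038,0.014,-0.35,0,0.01],[-1,-0.07,-0.05,0.02,-0.5,0,0.01],[-1,-0.082,-0.06,0.025,-0.6,0,0.02],[-1,-0.088,-0.064,0.026,-0.66,0,0.02]]]'
python3 - <<'E'
from h import *
to(grasp=[.555,.24,.17],R=Rt(5,-20),off=.048)
cupmid()
E
```

```text
clock: 15.6
tool_pos: [0.5522, 0.0532, 0.1457]
tool_rot: [[0.435, -0.302, 0.848], [-0.901, -0.152, 0.407], [0.006, -0.941, -0.338]]
ft_force: [-0.0, 0.2, -0.9]
opening: 0.159
shift [-0.346 -0.009  0.142] turn [-0.01   0.647  0.246] mm 187.0 q [ 0.05  0.59  1.55 -0.14  1.32 -0.34] F [-0.   0.2 -0.9] M [ 0.27 -0.3   0.02] op 0.159 t 15.6
cup top-ell [285.5 165. ] scene [256.6 223.2] P (array([ 0.61980815, -0.04734947,  0.18926331]), np.float64(0.0022937379774883157))
ball (array([ 0.53086127, -0.1407219 ,  0.02174387]), np.float64(0.0070352680144446615))
```

```bash
python3 -m creep '[[[-1,-0.02,0,0.008,0,0.04,0.02],[-1,-0.06,-0.002,0.025,0,0.11,0.04],[-1,-0.11,-0.003,0.045,0,0.21,0.08],[-1,-0.17,-0.004,0.07,0,0.32,0.12],[-1,-0.23,-0.006,0.094,0,0.43,0.16],[-1,-0.29,-0.008,0.118,0,0.54,0.2],[-1,-0.33,-0.009,0.135,0,0.62,0.24],[-1,-0.346,-0.009,0.142,0,0.65,0.25]]]'
cat >> h.py <<'E'
def Rs(jaw,tilt,d):
    a=np.radians(jaw);return cv2.Rodrigues(np.radians(d)*np.array([np.cos(a),np.sin(a),0]))[0]@Rt(jaw,tilt)
E
python3 - <<'E'
from h import *
to(grasp=[.526,.3355,.09],R=Rs(0,-20,-4),off=.048)
E
```

```text
clock: 16.37
tool_pos: [0.5384, 0.24, 0.1242]
tool_rot: [[0.083, -0.333, 0.939], [-0.997, -0.025, 0.08], [-0.003, -0.943, -0.334]]
ft_force: [0.4, 0.3, -1.9]
opening: 0.162
shift [-0.188  0.164  0.014] turn [-0.022  0.197 -0.077] mm 125.0 q [0.27 0.65 1.48 0.07 1.34 0.16] F [ 0.4  0.3 -1.9] M [ 0.15 -0.36 -0.02] op 0.162 t 16.37
```

```bash
python3 -m creep '[[[-1,-0.01,0.01,0.001,0,0.02,-0.01],[-1,-0.04,0.035,0.003,0,0.05,-0.02],[-1,-0.08,0.07,0.006,-0.01,0.09,-0.03],[-1,-0.12,0.105,0.009,-0.01,0.13,-0.05],[-1,-0.155,0.135,0.012,-0.02,0.16,-0.06],[-1,-0.18,0.155,0.014,-0.02,0.19,-0.08],[-1,-0.188,0.164,0.014,-0.02,0.2,-0.08],[-1,-0.188,0.164,0.014,-0.02,0.2,-0.08]]]'
python3 - <<'E'
from h import *
to(grasp=[.526,.3355,.04],R=Rs(0,-20,-4),off=.048)
S,T=cupmid();cv2.imwrite("pics/s15.png",cv2.resize(S["color"][180:300,330:490,::-1],None,fx=4,fy=4))
E
```

```text
clock: 17.03
tool_pos: [0.5094, 0.3318, 0.0438]
tool_rot: [[-0.0, -0.341, 0.94], [-0.997, -0.068, -0.025], [0.073, -0.938, -0.34]]
ft_force: [0.4, 0.0, -1.8]
opening: 0.163
shift [-0.008  0.091  0.033] turn [-0.002 -0.002  0.005] mm 49.0 q [0.43 0.77 1.48 0.08 1.24 0.4 ] F [ 0.4  0.  -1.8] M [ 0.19 -0.34  0.05] op 0.163 t 17.03
cup top-ell [196.3 203.5] scene [375.7 237.3] P (array([0.52649428, 0.21561082, 0.09537152]), np.float64(0.000864508416018424))
ball (array([ 0.52892098, -0.13609117,  0.03092049]), np.float64(0.0011438896504217995))
```

View pics/s15.png

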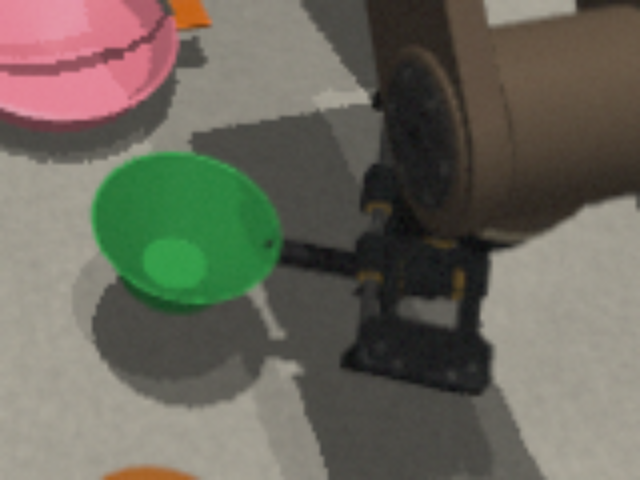

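```bash
python3 -m creep '[[[-1,-0.001,0.015,0.005,0,0,0],[-1,-0.003,0.035,0.012,0,0,0],[-1,-0.005,0.055,0.02,0,0,0],[-1,-0.007,0.075,0.027,0,0,0],[-1,-0.008,0.088,0.032,0,0,0],[-1,-0.008,0.091,0.033,0,0,0]]]' && python3 -m creep '[[[-1,0,0.002,0.001,0,0,0],[-1,0,0.004,0.0014,0,0,0],[-1,0,0.006,0.002,0,0,0]]]'
python3 - <<'E'
from h import *
to(grasp=[.526,.3355,.036],R=Rs(0,-20,-4),off=.048)
cupmid()
E
```

```text
clock: 17.63
tool_pos: [0.5098, 0.3312, -0.0052]
tool_rot: [[-0.001, -0.342, 0.94], [-0.997, -0.068, -0.026], [0.073, -0.937, -0.341]]
ft_force: [-0.7, -0.4, -2.2]
opening: 0.159
clock: 17.88
tool_pos: [0.5099, 0.3311, -0.0083]
tool_rot: [[-0.001, -0.342, 0.94], [-0.997, -0.068, -0.026], [0.072, -0.937, -0.341]]
ft_force: [0.6, -0.5, -2.0]
opening: 0.16
shift [-0.003  0.001 -0.   ] turn [-0.001 -0.004  0.004] mm 1.0 q [0.43 0.84 1.5  0.09 1.15 0.39] F [ 0.6 -0.5 -2. ] M [ 0.12 -0.34  0.01] op 0.16 t 17.88
cup top-ell [199.5 205. ] scene [371.9 250.2] P (array([0.52646079, 0.21499641, 0.04408365]), np.float64(0.001406575256797217))
ball (array([ 0.52896032, -0.13637413,  0.03065999]), np.float64(0.0014682148330118264))
```

```bash
python3 -m creep '[[[-1,0,0.002,0.0007,0,0,0],[-1,0,0.002,0.0007,0,0,0],[-0.2,0,0.002,0.0007,0,0,0],[-0.2,0,0.002,0.0007,0,0,0],[-0.2,0,0.002,0.0007,0,0,0],[-0.2,0,0.002,0.0007,0,0,0],[-0.2,0,0.002,0.0007,0,0,0]]]'
python3 - <<'E'
from h import *
cupmid();W=get_image("wrist");cv2.imwrite("pics/w16.png",W["color"][:,:,::-1])
to(grasp=[.526,.3355,.2],R=Rt(0,0),off=.048)
E
```

```text
clock: 18.57
tool_pos: [0.5099, 0.331, -0.0092]
tool_rot: [[-0.001, -0.342, 0.94], [-0.997, -0.068, -0.026], [0.072, -0.937, -0.341]]
ft_force: [-0.3, -0.2, 0.2]
opening: 0.39
cup top-ell [199.6 205.3] scene [371.8 250.8] P (array([0.52575037, 0.2151491 , 0.04063873]), np.float64(0.0014113128879594432))
ball (array([ 0.52962078, -0.13651833,  0.03118046]), np.float64(0.001163438948420225))
shift [ 0.014 -0.314 -0.08 ] turn [ 0.666 -0.026  0.137] mm 162.0 q [0.43 0.84 1.5  0.09 1.15 0.39] F [-0.2 -0.4 -0.2] M [-0.01 -0.34  0.01] op 0.401 t 18.72
```

View pics/w16.png

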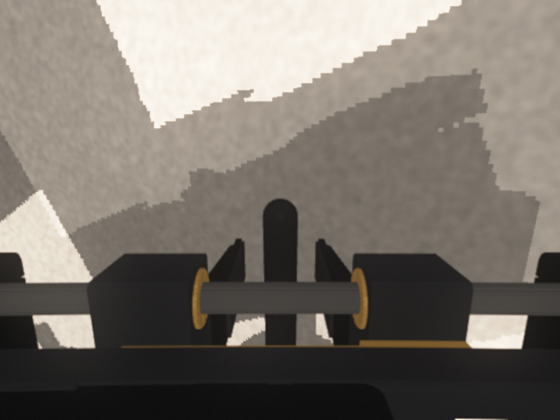

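The wrist view shows the handle free between the open fingers, and the cup is standing at its original spot. I'll retreat.

```bash
python3 -m creep '[[[-0.2,0,-0.04,0,0,0,0],[-0.2,0,-0.1,0,0,0,0],[-0.2,0.005,-0.18,-0.02,0.1,0,0.02],[-0.2,0.01,-0.26,-0.05,0.3,0,0.06],[0,0.014,-0.33,-0.08,0.66,-0.02,0.14],[0,0.014,-0.33,-0.08,0.66,-0.02,0.14],[0,0.014,-0.33,-0.08,0.66,-0.02,0.14],[0,0.014,-0.33,-0.08,0.66,-0.02,0.14]]]'
python3 - <<'E'
from h import *
S,T=cupmid()
cv2.imwrite("pics/t17.png",T["color"][:,:,::-1]);cv2.imwrite("pics/s17.png",S["color"][:,:,::-1])
to(grasp=[.58,.03,.21],R=Rt(20,0),off=.048)
E
```

```text
clock: 19.38
tool_pos: [0.5278, 0.3362, 0.1601]
tool_rot: [[-0.003, -0.004, 1.0], [-1.0, 0.001, -0.003], [-0.001, -1.0, -0.004]]
ft_force: [-0.4, 0.6, -0.7]
opening: 0.496
cup top-ell [199.6 205.3] scene [371.8 250.9] P (array([0.52581552, 0.21516465, 0.04035449]), np.float64(0.0014670640298475586))
ball (array([ 0.52926638, -0.13675782,  0.03084633]), np.float64(0.0021094939356236945))
shift [ 0.612 -0.008  0.105] turn [ 0.012 -0.674 -0.002] mm 310.0 q [0.46 0.52 1.58 0.   1.04 0.46] F [ 0.2  0.7 -0. ] M [-0.02 -0.13  0.03] op 0.501 t 19.48
```

View pics/s17.png

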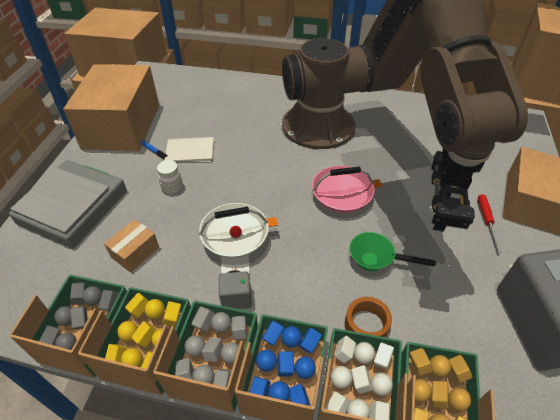

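```bash
python3 -m creep '[[[0.3,0.04,0,0.01,0,-0.1,0],[0.3,0.61,-0.008,0.105,0,-0.67,0],[0.3,0.61,-0.008,0.105,0,-0.67,0],[0.3,0.61,-0.008,0.105,0,-0.67,0],[0.3,0.61,-0.008,0.105,0,-0.67,0],[0.3,0.61,-0.008,0.105,0,-0.67,0],[0.3,0.61,-0.008,0.105,0,-0.67,0],[0.3,0.61,-0.008,0.105,0,-0.67,0]]]'
cat >> h.py <<'E'
def dish():
    T=get_image("top");S=get_image("scene")
    def both(lo,hi,bt,bs):
        a=cen(mask(T,lo,hi,bt));b=cen(mask(S,lo,hi,bs));return tri(T,a[0],S,b[0]),a,b
    tab,_,_=both((7,150,120),(20,255,255),(270,130,345,228),(200,190,290,290))
    print("tab",tab)
    return T,S,tab
E
python3 - <<'E'
from h import *
T,S,tab=dish()
cv2.imwrite("pics/t18.png",cv2.resize(T["color"][120:250,230:370,::-1],None,fx=4,fy=4))
a=cen(mask(T,(0,0,0),(180,255,60),(298,178,340,212)));b=cen(mask(S,(0,0,0),(180,255,60),(210,200,255,222)))
g=tri(T,a[0],S,b[0]);print(a[0],a[1],b[0],b[1],g)
v=tab[0]-g[0];print(np.degrees(np.arctan2(v[1],v[0])),np.hypot(*v[:2]))
to(grasp=[.538,-.135,.16],R=Rt(26,0),off=.048)
E
```

```text
clock: 20.15
tool_pos: [0.58, 0.0295, 0.1601]
tool_rot: [[0.339, -0.011, 0.941], [-0.941, 0.0, 0.339], [-0.004, -1.0, -0.01]]
ft_force: [1.1, 0.3, -0.1]
opening: 0.649
tab (array([ 0.4936784 , -0.04514471,  0.05117557]), np.float64(0.0019640519808038492))
[316.31395349 196.98837209] [304 190  26  15  86] [231.31088083 212.00518135] [215 207  34  11 193] (array([ 0.53776919, -0.13545856,  0.11430565]), np.float64(0.0017181549652623737))
116.0214122923833 0.1005016865402438
shift [ 0.276  0.097 -0.188] turn [ 0.018 -0.215 -0.007] mm 174.0 q [-0.07  0.46  1.69 -0.    1.   -0.41] F [ 0.4  0.4 -0.6] M [ 0.04 -0.16  0.  ] op 0.649 t 20.25
```

View pics/t18.png

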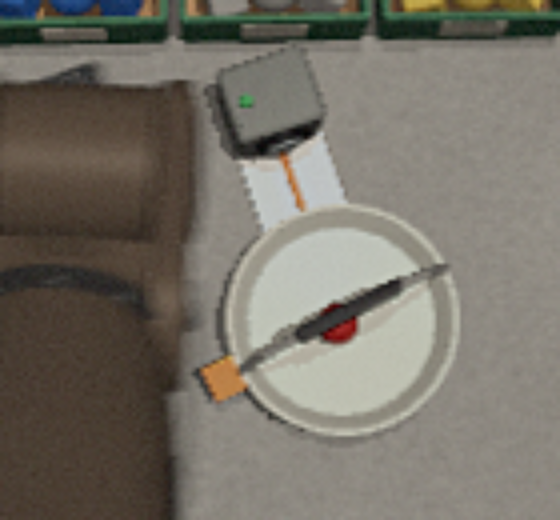

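```bash
python3 -m creep '[[[0.2,0.06,0,-0.04,0,-0.05,0],[0.2,0.14,0.01,-0.1,0,-0.12,0],[0.2,0.276,0.06,-0.188,0.018,-0.215,0],[0.2,0.276,0.097,-0.188,0.018,-0.215,0],[0.2,0.276,0.097,-0.188,0.018,-0.215,0],[0.2,0.276,0.097,-0.188,0.018,-0.215,0],[0.2,0.276,0.097,-0.188,0.018,-0.215,0]]]'
python3 - <<'E'
from h import *
W=get_image("wrist");cv2.imwrite("pics/w19.png",W["color"][:,:,::-1])
to(grasp=[.5378,-.135,.112],R=Rt(26,0),off=.048)
print(proj(W,[.5378,-.135,.112]))
E
```

```text
clock: 20.83
tool_pos: [0.5378, -0.1354, 0.1105]
tool_rot: [[0.436, -0.005, 0.9], [-0.9, 0.005, 0.436], [-0.007, -1.0, -0.002]]
ft_force: [1.0, -0.3, -0.6]
opening: 0.597
shift [ 0.001  0.094 -0.001] turn [ 0.002 -0.002 -0.011] mm 47.0 q [-0.37  0.48  1.81  0.    0.85 -0.82] F [ 0.6 -0.4 -0.3] M [ 0.04 -0.12  0.04] op 0.601 t 20.88
[277.68626495 243.30856683]
```

View pics/w19.png

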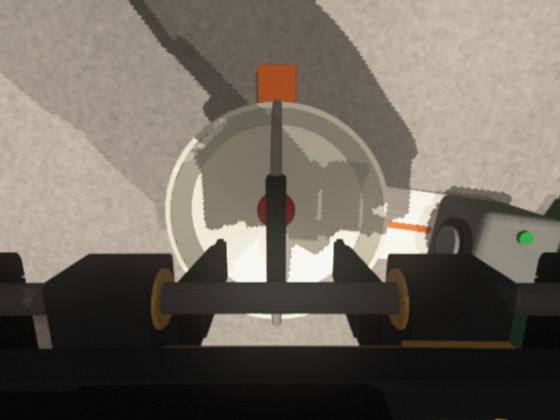

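The wrist view shows the bar at column 276, with the fingers centred near 280 and the ball under the bar in the middle. I'll descend.

```bash
python3 -m creep '[[[0.2,0,0.03,-0.003,0,0,0],[0.2,0,0.06,-0.004,0,0,0],[0.2,0,0.085,-0.004,0,0,0],[0.2,0,0.096,-0.004,0,0,-0.01],[0.2,0,0.096,-0.004,0,0,-0.01]]]'
python3 - <<'E'
from h import *
W=get_image("wrist");cv2.imwrite("pics/w20.png",W["color"][:,:,::-1])
to(grasp=[.5378,-.135,.112],R=Rt(26,0),off=.048)
E
```

```text
clock: 21.3
tool_pos: [0.5364, -0.134, 0.0625]
tool_rot: [[0.439, -0.003, 0.899], [-0.899, 0.0, 0.439], [-0.001, -1.0, -0.002]]
ft_force: [0.4, -0.1, -0.6]
opening: 0.6
shift [ 0.002 -0.001  0.001] turn [ 0.003  0.001 -0.001] mm 2.0 q [-0.36  0.55  1.86 -0.    0.74 -0.82] F [ 0.3 -0.2  0. ] M [-0.06 -0.12 -0.01] op 0.602 t 21.35
```

View pics/w20.png

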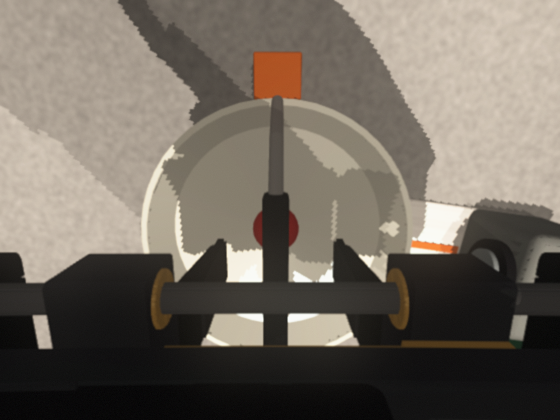

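```bash
python3 -m creep '[[[0.2,0.001,0,-0.003,0,0,0],[-0.6,0.001,0,-0.003,0,0,0],[-0.6,0.001,0,-0.003,0,0,0],[-0.6,0.001,0,-0.003,0,0,0],[-0.7,0.001,0,-0.003,0,0,0],[-0.8,0.001,0,-0.003,0,0,0],[-1,0.001,0,-0.003,0,0,0],[-1,0.001,0,-0.003,0,0,0]]]'
python3 - <<'E'
from h import *
W=get_image("wrist");cv2.imwrite("pics/w21.png",W["color"][:,:,::-1])
to(grasp=[.5378,-.135,.112],R=Rt(26,0),off=.048)
E
```

```text
clock: 22.02
tool_pos: [0.5356, -0.1355, 0.0634]
tool_rot: [[0.439, -0.002, 0.899], [-0.899, -0.0, 0.439], [-0.001, -1.0, -0.002]]
ft_force: [-0.2, 0.5, 0.4]
opening: 0.167
shift [ 0.001 -0.001  0.004] turn [ 0.003  0.001 -0.002] mm 2.0 q [-0.37  0.55  1.86 -0.    0.74 -0.82] F [-1.4  0.7  0.1] M [-0.06  0.04 -0.11] op 0.124 t 22.07
```

View pics/w21.png

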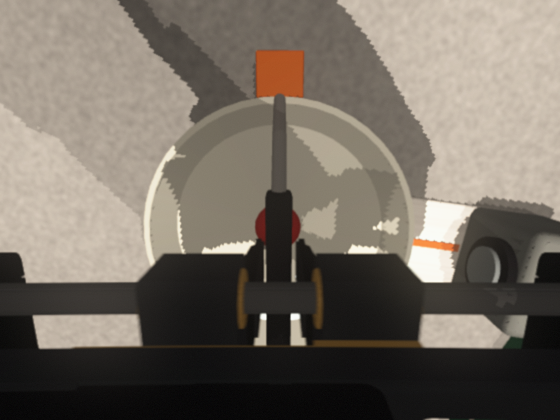

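```bash
python3 -m creep '[[[-1,0,0,0,0,0,0],[-1,0,0,0,0,0,0],[-1,0,0,0,0,0,0],[-1,0,-0.004,0,0,0,0],[-1,0,-0.01,0,0,0,0],[-1,0,-0.018,0,0,0,0],[-1,0,-0.026,0,0,0,0],[-1,0,-0.034,0,0,0,0]]]'
python3 - <<'E'
from h import *
to(grasp=[.5378,-.135,.192],R=Rt(26,0),off=.048)
s=arm.observe();print(s['tool_rot'])
E
```

```text
clock: 22.73
tool_pos: [0.5356, -0.1354, 0.0808]
tool_rot: [[0.439, -0.002, 0.899], [-0.899, -0.0, 0.439], [-0.001, -1.0, -0.001]]
ft_force: [-0.4, 0.3, -2.8]
opening: 0.121
shift [ 0.001 -0.126  0.004] turn [ 0.003  0.001 -0.001] mm 63.0 q [-0.37  0.52  1.85 -0.    0.77 -0.82] F [-0.4  0.3 -2.8] M [ 0.02 -0.16  0.02] op 0.121 t 22.73
[[ 4.38800638e-01 -1.62832246e-03  8.98582967e-01]
 [-8.98584194e-01 -5.20880959e-05  4.38801143e-01]
 [-6.67704283e-04 -9.99998673e-01 -1.48604112e-03]]
```

```bash
python3 -m creep '[[[-1,0,-0.01,0,0,0,0],[-1,0,-0.024,0,0,0,0],[-1,0,-0.042,0,0,0,0],[-1,0,-0.062,0,0,0,0],[-1,0,-0.082,0,0,0,0],[-1,0,-0.1,0,0,0,0],[-1,0,-0.115,0,0,0,0],[-1,0,-0.125,0,0,0,0]]]'
python3 - <<'E'
from h import *
T,S,tab=dish()
cv2.imwrite("pics/s22.png",cv2.resize(S["color"][160:310,160:360,::-1],None,fx=4,fy=4))
to(p=[.5356,-.1355,.1434],R=Rt(26,0))
E
```

```text
clock: 23.4
tool_pos: [0.5359, -0.1355, 0.1447]
tool_rot: [[0.439, -0.0, 0.899], [-0.899, -0.0, 0.439], [0.0, -1.0, -0.001]]
ft_force: [0.7, 0.3, -2.2]
opening: 0.126
tab (array([ 0.49689304, -0.04317143,  0.1352529 ]), np.float64(0.004487485976644299))
shift [-0.     0.002 -0.001] turn [0.001 0.001 0.001] mm 1.0 q [-0.37  0.44  1.79 -0.    0.92 -0.82] F [-0.3  0.4 -3.6] M [ 0.02 -0.14  0.01] op 0.125 t 23.5
```

View pics/s22.png

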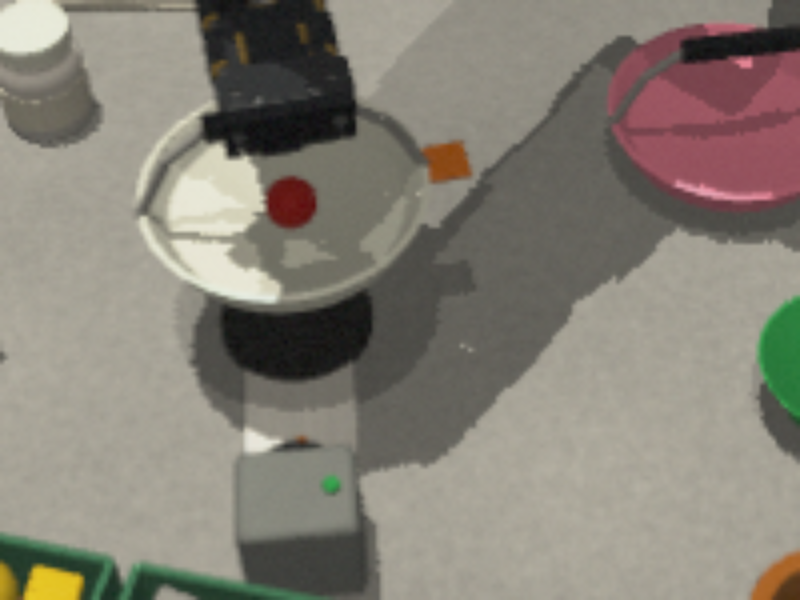

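The scene view shows the dish clear of the black rest, with the ball near its middle and the tab on the right. Now I'll turn it clockwise by about 99°.

```bash
python3 -m creep '[[[-1,0,0,0,0,0.03,0],[-1,0,0,0,0,0.1,0],[-1,0,0,0,0,0.2,0],[-1,0,0,0,0,0.33,0],[-1,0,0,0,0,0.48,0],[-1,0,0,0,0,0.64,0],[-1,0,0,0,0,0.8,0],[-1,0,0,0,0,0.96,0]]]' && python3 -m creep '[[[-1,0,0,0,0,0.15,0],[-1,0,0,0,0,0.3,0],[-1,0,0,0,0,0.45,0],[-1,0,0,0,0,0.58,0],[-1,0,0,0,0,0.7,0],[-1,0,0,0,0,0.8,0],[-1,0,0,0,0,0.9,0],[-1,0,0,0,0,1,0]]]'
python3 - <<'E'
from h import *
to(p=[.5356,-.1355,.1434],R=Rt(-73,0))
T,S,tab=dish()
cv2.imwrite("pics/s23.png",cv2.resize(S["color"][160:310,160:360,::-1],None,fx=4,fy=4))
E
```

```text
clock: 24.17
tool_pos: [0.5358, -0.1355, 0.1437]
tool_rot: [[-0.053, -0.001, 0.999], [-0.999, -0.0, -0.053], [0.0, -1.0, -0.001]]
ft_force: [-0.1, -0.0, -1.7]
opening: 0.125
clock: 24.83
tool_pos: [0.5355, -0.1354, 0.143]
tool_rot: [[-0.548, -0.002, 0.836], [-0.836, 0.0, -0.548], [0.001, -1.0, -0.002]]
ft_force: [-0.4, -1.4, -2.3]
opening: 0.123
shift [ 0.    -0.001  0.   ] turn [0.003 1.325 0.003] mm 0.0 q [-0.37  0.44  1.79 -0.    0.92  0.21] F [-0.4 -1.4 -2.3] M [-0.04 -0.04  0.01] op 0.123 t 24.83
tab (array([ 0.59104267, -0.05208866,  0.12922315]), np.float64(0.0017216273237645264))
```

View pics/s23.png

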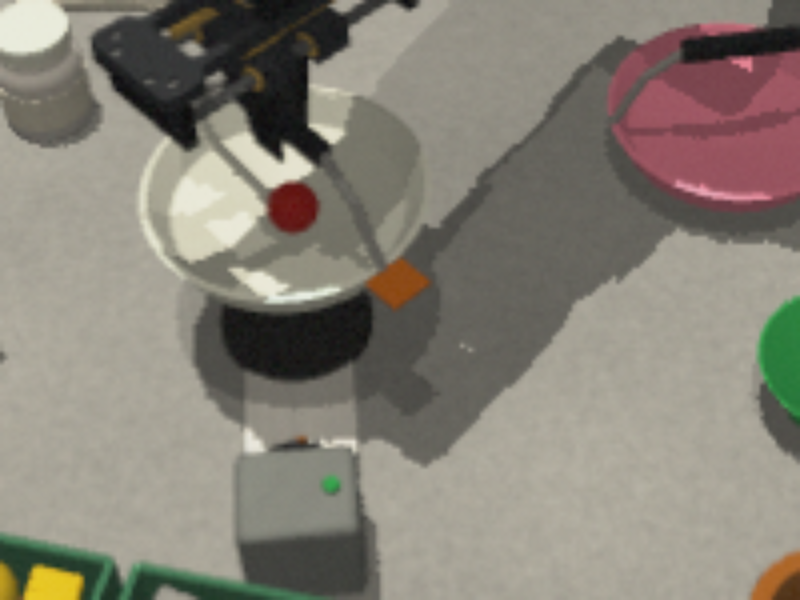

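```bash
python3 -m creep '[[[-1,0,0,0,0,0.03,0],[-1,0,0,0,0,0.09,0],[-1,0,0,0,0,0.18,0],[-1,0,0,0,0,0.3,0],[-1,0,0,0,0,0.43,0],[-1,0,0,0,0,0.57,0],[-1,0,0,0,0,0.71,0],[-1,0,0,0,0,0.84,0]]]' && python3 -m creep '[[[-1,0,0,0,0,0.14,0],[-1,0,0,0,0,0.25,0],[-1,0,0,0,0,0.34,0],[-1,0,0,0,0,0.41,0],[-1,0,0,0,0,0.46,0],[-1,0,0,0,0,0.485,0],[-1,0,0,0,0,0.485,0],[-1,0,0,0,0,0.485,0]]]'
python3 - <<'E'
from h import *
to(p=[.5356,-.1355,.1434],R=Rt(-73,0))
T,S,tab=dish()
v=tab[0][:2]-np.array([.5365,-.1355]);print(np.degrees(np.arctan2(v[1],v[0])),np.hypot(*v))
cv2.imwrite("pics/s24.png",cv2.resize(S["color"][160:310,160:360,::-1],None,fx=4,fy=4))
cv2.imwrite("pics/t24.png",cv2.resize(T["color"][120:250,230:370,::-1],None,fx=4,fy=4))
W=get_image("wrist");cv2.imwrite("pics/w24.png",W["color"][:,:,::-1])
E
```

```text
clock: 25.6
tool_pos: [0.5354, -0.1354, 0.1429]
tool_rot: [[-0.853, -0.003, 0.522], [-0.522, 0.0, -0.853], [0.002, -1.0, -0.002]]
ft_force: [0.2, -0.4, -2.9]
opening: 0.123
clock: 26.27
tool_pos: [0.5354, -0.1353, 0.1427]
tool_rot: [[-0.956, -0.003, 0.292], [-0.292, 0.0, -0.956], [0.003, -1.0, -0.001]]
ft_force: [0.1, 0.5, -1.1]
opening: 0.124
shift [-0.    -0.001  0.   ] turn [ 0.002 -0.001  0.005] mm 1.0 q [-0.37  0.44  1.79 -0.    0.92  0.91] F [ 0.1  0.5 -1.1] M [ 0.01  0.04 -0.06] op 0.124 t 26.27
tab (array([ 0.63904549, -0.09713641,  0.14157758]), np.float64(0.009589660808274976))
20.51147076040392 0.10948671917344421
```

View pics/s24.png

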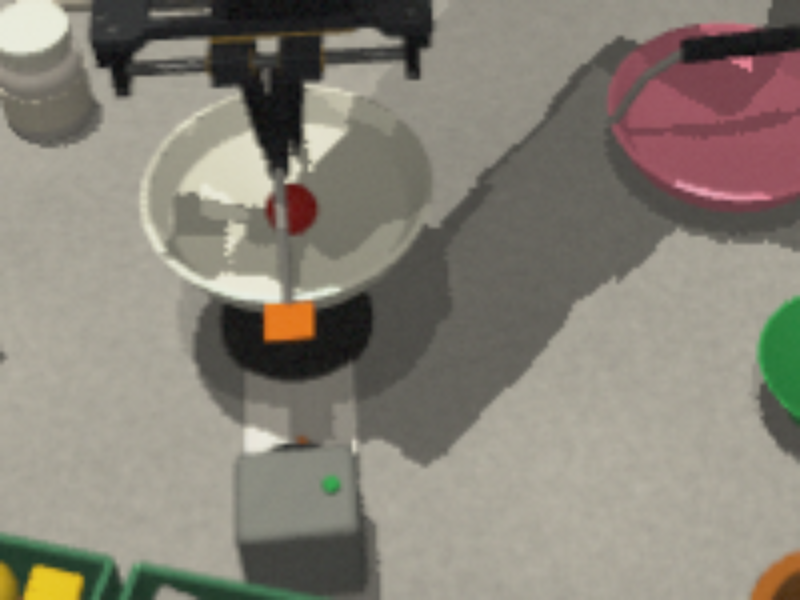

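View pics/w24.png

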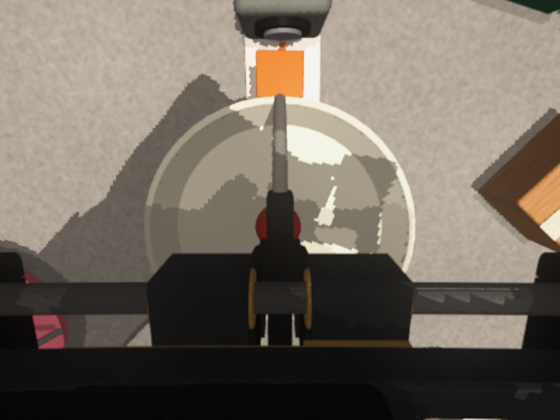

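View pics/t24.png

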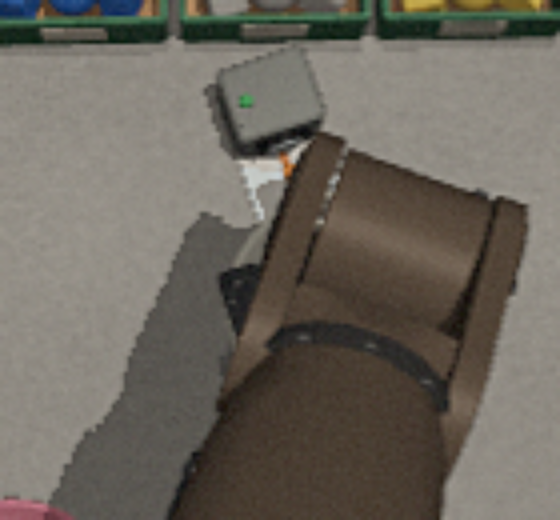

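Run:
```python
from h import *
S=get_image("scene");W=get_image("wrist")
c=np.array([.5365,-.1355,.012]);f=lambda u:np.round((u-np.array([160,160])+.5)*4)
for a in range(0,360,30): print(a,f(proj(S,c+.05*np.array([np.cos(np.radians(a)),np.sin(np.radians(a)),0]))),end=' ')
t=cen(mask(S,(7,150,120),(20,255,255),(215,215,250,250)));p=onz(S,t[0],.129);print("\nscene tab",t[0],p,np.degrees(np.arctan2(p[1]+.1355,p[0]-.5358)),np.hypot(p[1]+.1355,p[0]-.5358))
t=cen(mask(W,(3,150,120),(20,255,255),(230,40,330,110)));p=onz(W,t[0],.129);print("wrist tab",t[0],t[1],p,np.degrees(np.arctan2(p[1]+.1355,p[0]-.5358)),np.hypot(p[1]+.1355,p[0]-.5358))
for u in((252,10),):pass
# rim contour in scene: left/right rim heights
b=cen(mask(S,(0,150,60),(6,255,255),(215,195,250,225)));print("ball scene",b[0],onz(S,b[0],.092+.024),b[1])
b=cen(mask(W,(0,150,40),(6,255,255),(240,190,320,260)));print("ball wrist",b[0],b[1],onz(W,b[0],.116))
m=cv2.inRange(S["color"],(0,0,0),(45,45,45));m[:236]=0;m[262:]=0;m[:,:205]=0;m[:,260:]=0
_,st,l=cen(m);print("rest mask",st);ys,xs=np.where(l)
for y in range(ys.min(),ys.max()+1,3):print(y,xs[ys==y].min(),xs[ys==y].max(),end='; ')
s=arm.observe();print(s['tool_pos'],s['ft_force'],s['joint_vel'].round(4))
```

```text
0 [281. 373.] 30 [321. 372.] 60 [357. 354.] 90 [377. 326.] 120 [376. 295.] 150 [357. 269.] 180 [323. 255.] 210 [285. 257.] 240 [251. 273.] 270 [230. 300.] 300 [228. 331.] 330 [246. 358.] 
scene tab [231.97435897 239.91452991] [ 0.63093988 -0.10578837  0.129     ] 17.343279803620437 0.09967134514615422
wrist tab [279.16815406  72.5054016 ] [ 256   43   47   54 2129] [ 0.63168125 -0.10503625  0.129     ] 17.626290535099113 0.10060444253543122
ball scene [234.63492063 211.36507937] [ 0.5356251  -0.12842433  0.116     ] [232 206   7  12  63]
ball wrist [261.73306773 225.17131474] [256 209  11  30 251] [ 0.5358368  -0.12148321  0.116     ]
rest mask [215 236  38  19 447]
236 216 252; 239 215 252; 242 216 252; 245 216 251; 248 217 249; 251 220 244; 254 230 236; [ 0.53540385 -0.1353266   0.14284224] [ 0.39872939  0.18647849 -1.84120306] [ 0.0014 -0.001   0.0014  0.0021  0.002   0.0051]
```

```bash
python3 -m creep '[[[-1,0,0,0.001,0,0,0],[-1,0,0,0.002,0,0,0],[-1,0,0,0.003,0,0,0],[-1,0,0,0.004,0,0,0],[-1,0,0,0.004,0,0,0],[-1,0,0,0.004,0,0,0],[-1,0,0,0.004,0,0,0],[-1,0,0,0.004,0,0,0]]]' && python3 -m creep '[[[-1,0,0,0,0,0,0],[-1,0,0,0,0,0,0],[-1,0,0,0,0,0,0],[-1,0,0,0,0,0,0],[-1,0,0,0,0,0,0],[-1,0,0,0,0,0,0],[-1,0,0,0,0,0,0],[-1,0,0,0,0,0,0]]]'
python3 - <<'E'
from h import *
S=get_image("scene");cv2.imwrite("pics/s25.png",S["color"][:,:,::-1])
s=arm.observe();print(s['tool_pos'],s['tool_rot'][:,1],s['ft_force'],s['opening'],s['joint_vel'].round(3))
E
```

```text
clock: 27.18
tool_pos: [0.536, -0.1372, 0.1428]
tool_rot: [[-0.957, -0.003, 0.291], [-0.291, 0.0, -0.957], [0.003, -1.0, -0.001]]
ft_force: [-0.6, 0.5, -2.2]
opening: 0.124
clock: 27.85
tool_pos: [0.536, -0.1372, 0.1428]
tool_rot: [[-0.957, -0.003, 0.291], [-0.291, 0.0, -0.957], [0.003, -1.0, -0.001]]
ft_force: [-0.2, 0.4, -3.1]
opening: 0.125
[ 0.53599734 -0.13720219  0.14283503] [-2.67369880e-03  3.61940988e-04 -9.99996360e-01] [ 0.70358228 -0.38192928 -2.16487456] 0.1285231625824376 [-0.001 -0.     0.    -0.    -0.    -0.002]
```

View pics/s25.png

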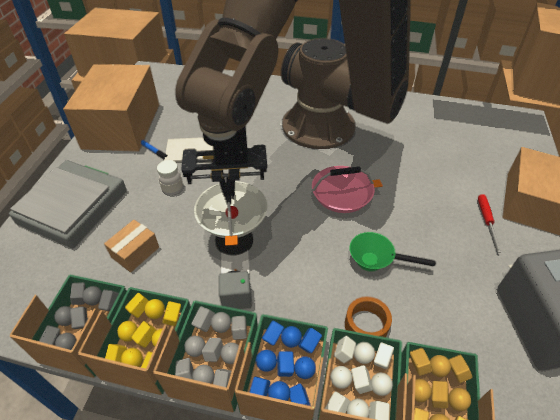

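The scene view shows the dish held over the black rest with its tab at (231,240), pointing at the lens block, and the ball in the middle at (232,212). The cup stands at (372,250), and the jar, carton, tape and pink dish are where they started.

```bash
python3 -c "
from station import ticket
print(ticket.job_done())"
```

```text
the job is handed in; nothing more can be done
None
```

I handed the job in at about 28 s of the 54 s allowed. The ball was tipped into the white dish and the cup stood back upright at its starting spot. The dish was lifted 79 mm straight up, turned about 99° clockwise, and is still held over its rest.

**Last checks**
- **Tab direction:** the tab points at 17.3–17.6° in the base frame, and the stand's axis measured about 17°.
- **Level and still:** the tool is within 0.2° of vertical and joint speeds are close to zero. I judged the dish itself level only by eye.
- **Ball:** it lies in the middle of the dish as far as could be seen, because the bail wire splits its outline in the pictures.
- **Other objects:** the tape, jar, carton and pink dish look unmoved.

**What went wrong or disagreed**
- **Fingertip offset:** the first two closes on the cup handle missed. The real fingertips end about 33 mm short of the reported tool point. I corrected for that and both grasps then held.
- **Cup sag:** the cup drooped about 4–5° in the grip. I corrected for it before setting the cup down.
- **Joint 6:** it read −2.68 at the far end of the tip, right at its −2.69 limit. No reading I took was past the limit.
- **Rest position:** my estimates of the rest's centre differ by a few millimetres. I moved the dish about 2 mm toward their average, so it should be centred to within a few millimetres.

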